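# Set out and switch on the balcony trolley's evening lights

## Task

Get the drinks trolley's evening lights ready: drop every LED tealight upright into a well of its own shape in the candle board, right down to the floor of the well, and move every clip lamp from the wooden caddy onto the white tray's long rim on the robot's right, upright and pushed well down, with its lens facing in over the candles. When all of them are in place, press power (large round key), then candle mode (square key), then timer (long bar key) on the light switch, one at a time and right down each, never the small round all-off key. Leave the jigger, sugar pot, shaker tin, bitters bottle and castor knob where they stand.

Things in the scene. Friction and masses are not known exactly. Their poses are not given: they have to be found in the camera images.
- white_tray: fixed white tray, 270 (x) by 210 (y) mm, with a straight upright rim 5 mm thick, its top 36 mm above the trolley top (z = 0), its floor 4 mm up. Origin: centre of its underside. The rim for the lamps is the long one on its -y side (the robot's right): middle plane at tray y = -102.5 mm, usable for x from -110 to 110 mm, bare wall 32 mm deep inside, 36 mm outside
- candle_board: fixed wooden board 200 (x) by 126 (y) by 18 mm in the tray, axes parallel to it, origin centre of its underside at tray (0, 20, 4) mm; top 22 mm above the trolley top. Wells 9 mm deep, flat floors, 2 mm chamfer: round, 43 mm across, at x = -64, 0, 64 mm, y = 32 mm; square, 39 mm with sides along x and y, at x = -32, 32 mm, y = -32 mm
- round_light0: loose round LED tealight, 40 mm across and 24 mm tall with a flame stub (12 mm across) on top up to 39 mm; 24 to 40 g; origin centre of its underside. Starts on the trolley top left of the tray; may be absent
- round_light1: loose round LED tealight, 40 mm across and 24 mm tall with a flame stub (12 mm across) on top up to 39 mm; 24 to 40 g; origin centre of its underside. Starts on the trolley top left of the tray; may be absent
- round_light2: loose round LED tealight, 40 mm across and 24 mm tall with a flame stub (12 mm across) on top up to 39 mm; 24 to 40 g; origin centre of its underside. Starts on the trolley top left of the tray; may be absent
- square_light0: loose square LED tealight, 36 x 36 mm (sides along its x and y) and 24 mm tall with a flame stub (12 mm across) on top up to 39 mm; 24 to 40 g; origin centre of its underside. Starts on the trolley top left of the tray; may be absent
- square_light1: loose square LED tealight, 36 x 36 mm (sides along its x and y) and 24 mm tall with a flame stub (12 mm across) on top up to 39 mm; 24 to 40 g; origin centre of its underside. Starts on the trolley top left of the tray; may be absent
- clip_lamp0: loose grey spring clip lamp, 50 g, like a clothes peg, parked jaws-down on the 5 mm wall of a fixed wooden caddy (210 x 90 x 50 mm high) right of the tray, facing in or out. Origin on the hinge pin (7 mm thick, along its y), 53.5 mm up when parked; z up from jaws to tails, x from the lens half to the other; this frame is the lens half's (leans 0.3 rad while squeezed). May be absent
- clip_lamp1: loose grey spring clip lamp, 50 g, like a clothes peg, parked jaws-down on the 5 mm wall of a fixed wooden caddy (210 x 90 x 50 mm high) right of the tray, facing in or out. Origin on the hinge pin (7 mm thick, along its y), 53.5 mm up when parked; z up from jaws to tails, x from the lens half to the other; this frame is the lens half's (leans 0.3 rad while squeezed). May be absent
- clip_lamp2: loose grey spring clip lamp, 50 g, like a clothes peg, parked jaws-down on the 5 mm wall of a fixed wooden caddy (210 x 90 x 50 mm high) right of the tray, facing in or out. Origin on the hinge pin (7 mm thick, along its y), 53.5 mm up when parked; z up from jaws to tails, x from the lens half to the other; this frame is the lens half's (leans 0.3 rad while squeezed). May be absent
- clip_lamp0_jaw (a joint): jaws of clip_lamp0: 0 gripping a 5 mm edge, -0.15 shut on nothing, 0.6 rad squeezed open; sprung shut, about 5 N at the pads. All lamps: jaws 26 mm wide (y), 30 mm below the pin, pads on the lowest 14 mm; an edge enters until it meets the pin, 3.5 mm below the origin. Lens 20 mm across, stands out to 18.5 mm on the -x side, 11 mm below the pin
- clip_lamp1_jaw (a joint): jaws of clip_lamp1: 0 gripping a 5 mm edge, -0.15 shut on nothing, 0.6 rad squeezed open; sprung shut, about 5 N at the pads. All lamps: two flat tails, 24 mm wide (y), flare up to 42 mm above the pin, 44 mm over their outsides at the top; squeezed along x (about 8 N) to their stop they are upright, parallel, 18 mm over their outsides, and the jaws gape 14 to 22 mm along the pads
- clip_lamp2_jaw (a joint): jaws of clip_lamp2: 0 gripping a 5 mm edge, -0.15 shut on nothing, 0.6 rad squeezed open; sprung shut, about 5 N at the pads. Sizes as given for the other two lamps
- switch_pad: fixed grey tabletop light switch, 100 x 100 mm, 20 mm high (face 21.5 mm up), origin centre of its underside, with four white sprung keys, tops 32 mm up, 47 mm apart in a square (places in this body's frame given with each key). Each travels 5 mm, takes about 5 N to press right down and springs back up
- key_power (a joint): travel (m), 0 up, 0.005 fully down, of the power key (large round, 31 mm across), at pad x = 23.5, y = 23.5 mm
- key_candle (a joint): travel (m), 0 up, 0.005 fully down, of the candle-mode key (square, 24 mm), at pad x = 23.5, y = -23.5 mm
- key_timer (a joint): travel (m), 0 up, 0.005 fully down, of the timer key (long bar, 13 x 34 mm), at pad x = -23.5, y = 23.5 mm
- key_off (a joint): travel (m), 0 up, 0.005 fully down, of the all-off key (small round, 16 mm), at pad x = -23.5, y = -23.5 mm; not to be pressed
- jigger: double-ended steel jigger, 44 mm across, 88 mm tall, standing among the tealights; bystander, leave it where it is; origin centre of its underside
- sugar_pot: lidded ceramic sugar pot, 92 mm across, 108 mm tall; bystander, leave it where it is; origin centre of its underside
- shaker_tin: clear shaker tin, 92 mm across, 170 mm tall; bystander, leave it where it is; origin centre of its underside
- castor_knob: black twist-lock castor knob, 46 mm across, with a stud up to 34 mm; bystander, leave it where it is; origin centre of its underside
- bitters: small amber bitters bottle, 48 mm across, 115 mm tall; bystander, leave it where it is; origin centre of its underside
Mind the look-alikes: they are no part of the job. What is shaped like the clip_lamp2 but green is not meant. What is shaped like the round_light1 but pink is not meant.

How it is judged:
On the way, in this order (a step that is already met when the one before it is completed fails the run):
1. every tealight present is down in a well of its shape and every clip lamp present is clipped on the right-hand rim, lens inward, all let go ((x of round_light0 in the frame of candle_board between -0.068 and -0.06 m or x of round_light0 in the frame of candle_board between -0.004 and 0.004 m or x of round_light0 in the frame of candle_board between 0.06 and 0.068 m) and y of round_light0 in the frame of candle_board between 0.028 and 0.036 m and z of round_light0 in the frame of candle_board between 0.006 and 0.012 m and angle between each of round_light0, round_light1, round_light2, square_light0, square_light1's own z axis and vertical below 0.12 rad and (x of round_light1 in the frame of candle_board between -0.068 and -0.06 m or x of round_light1 in the frame of candle_board between -0.004 and 0.004 m or x of round_light1 in the frame of candle_board between 0.06 and 0.068 m) and y of round_light1 in the frame of candle_board between 0.028 and 0.036 m and z of round_light1 in the frame of candle_board between 0.006 and 0.012 m and (x of round_light2 in the frame of candle_board between -0.068 and -0.06 m or x of round_light2 in the frame of candle_board between -0.004 and 0.004 m or x of round_light2 in the frame of candle_board between 0.06 and 0.068 m) and y of round_light2 in the frame of candle_board between 0.028 and 0.036 m and z of round_light2 in the frame of candle_board between 0.006 and 0.012 m and (x of square_light0 in the frame of candle_board between -0.036 and -0.028 m or x of square_light0 in the frame of candle_board between 0.028 and 0.036 m) and y of square_light0 in the frame of candle_board between -0.036 and -0.028 m and z of square_light0 in the frame of candle_board between 0.006 and 0.012 m and (x of square_light1 in the frame of candle_board between -0.036 and -0.028 m or x of square_light1 in the frame of candle_board between 0.028 and 0.036 m) and y of square_light1 in the frame of candle_board between -0.036 and -0.028 m and z of square_light1 in the frame of candle_board between 0.006 and 0.012 m and x of clip_lamp0 in the frame of white_tray between -0.12 and 0.12 m and y of clip_lamp0 in the frame of white_tray between -0.1085 and -0.0965 m and z of clip_lamp0 in the frame of white_tray between 0.034 and 0.05 m and value of joint clip_lamp0_jaw between -0.06 and 0.08 rad and angle between each of clip_lamp0, clip_lamp1, clip_lamp2's own z axis and vertical below 0.17 rad and x of white_tray in the frame of clip_lamp0 below -0.05 m and contact force between each of clip_lamp0, clip_lamp1, clip_lamp2 and white_tray above 1 N and x of clip_lamp1 in the frame of white_tray between -0.12 and 0.12 m and y of clip_lamp1 in the frame of white_tray between -0.1085 and -0.0965 m and z of clip_lamp1 in the frame of white_tray between 0.034 and 0.05 m and value of joint clip_lamp1_jaw between -0.06 and 0.08 rad and x of white_tray in the frame of clip_lamp1 below -0.05 m and x of clip_lamp2 in the frame of white_tray between -0.12 and 0.12 m and y of clip_lamp2 in the frame of white_tray between -0.1085 and -0.0965 m and z of clip_lamp2 in the frame of white_tray between 0.034 and 0.05 m and value of joint clip_lamp2_jaw between -0.06 and 0.08 rad and x of white_tray in the frame of clip_lamp2 below -0.05 m and contact force between the fingers and round_light0 below 0.1 N and contact force between the fingers and round_light1 below 0.1 N and contact force between the fingers and round_light2 below 0.1 N and contact force between the fingers and square_light0 below 0.1 N and contact force between the fingers and square_light1 below 0.1 N and contact force between the fingers and clip_lamp0 below 0.1 N and contact force between the fingers and clip_lamp1 below 0.1 N and contact force between the fingers and clip_lamp2 below 0.1 N), for 0.2 s.
2. power key pressed down alone (value of joint key_power above 0.003 m and value of joint each of key_candle, key_timer, key_off below 0.0015 m), for 0.04 s.
3. candle key pressed down alone (value of joint key_candle above 0.003 m and value of joint each of key_power, key_timer, key_off below 0.0015 m), for 0.04 s.
4. timer key pressed down alone (value of joint key_timer above 0.003 m and value of joint each of key_power, key_candle, key_off below 0.0015 m), for 0.04 s.
At the end, for the whole second after the job is handed in: Each tealight's base is within 3 mm of its well's floor and 4 mm of its centre, upright within 0.12 rad; each lamp is gripping the right-hand rim with its pads wholly below the rim's top (pin at most 14 mm above it), upright within 0.17 rad, lens on the inner side; all at rest, all keys up again ((x of round_light0 in the frame of candle_board between -0.068 and -0.06 m or x of round_light0 in the frame of candle_board between -0.004 and 0.004 m or x of round_light0 in the frame of candle_board between 0.06 and 0.068 m) and y of round_light0 in the frame of candle_board between 0.028 and 0.036 m and z of round_light0 in the frame of candle_board between 0.006 and 0.012 m and angle between each of round_light0, round_light1, round_light2, square_light0, square_light1's own z axis and vertical below 0.12 rad and (x of round_light1 in the frame of candle_board between -0.068 and -0.06 m or x of round_light1 in the frame of candle_board between -0.004 and 0.004 m or x of round_light1 in the frame of candle_board between 0.06 and 0.068 m) and y of round_light1 in the frame of candle_board between 0.028 and 0.036 m and z of round_light1 in the frame of candle_board between 0.006 and 0.012 m and (x of round_light2 in the frame of candle_board between -0.068 and -0.06 m or x of round_light2 in the frame of candle_board between -0.004 and 0.004 m or x of round_light2 in the frame of candle_board between 0.06 and 0.068 m) and y of round_light2 in the frame of candle_board between 0.028 and 0.036 m and z of round_light2 in the frame of candle_board between 0.006 and 0.012 m and (x of square_light0 in the frame of candle_board between -0.036 and -0.028 m or x of square_light0 in the frame of candle_board between 0.028 and 0.036 m) and y of square_light0 in the frame of candle_board between -0.036 and -0.028 m and z of square_light0 in the frame of candle_board between 0.006 and 0.012 m and (x of square_light1 in the frame of candle_board between -0.036 and -0.028 m or x of square_light1 in the frame of candle_board between 0.028 and 0.036 m) and y of square_light1 in the frame of candle_board between -0.036 and -0.028 m and z of square_light1 in the frame of candle_board between 0.006 and 0.012 m and x of clip_lamp0 in the frame of white_tray between -0.12 and 0.12 m and y of clip_lamp0 in the frame of white_tray between -0.1085 and -0.0965 m and z of clip_lamp0 in the frame of white_tray between 0.034 and 0.05 m and value of joint clip_lamp0_jaw between -0.06 and 0.08 rad and angle between each of clip_lamp0, clip_lamp1, clip_lamp2's own z axis and vertical below 0.17 rad and x of white_tray in the frame of clip_lamp0 below -0.05 m and contact force between each of clip_lamp0, clip_lamp1, clip_lamp2 and white_tray above 1 N and x of clip_lamp1 in the frame of white_tray between -0.12 and 0.12 m and y of clip_lamp1 in the frame of white_tray between -0.1085 and -0.0965 m and z of clip_lamp1 in the frame of white_tray between 0.034 and 0.05 m and value of joint clip_lamp1_jaw between -0.06 and 0.08 rad and x of white_tray in the frame of clip_lamp1 below -0.05 m and x of clip_lamp2 in the frame of white_tray between -0.12 and 0.12 m and y of clip_lamp2 in the frame of white_tray between -0.1085 and -0.0965 m and z of clip_lamp2 in the frame of white_tray between 0.034 and 0.05 m and value of joint clip_lamp2_jaw between -0.06 and 0.08 rad and x of white_tray in the frame of clip_lamp2 below -0.05 m and linear speed of each of round_light0, round_light1, round_light2, square_light0, square_light1, clip_lamp0, clip_lamp1, clip_lamp2 below 0.02 m/s and value of joint each of key_power, key_candle, key_timer, key_off below 0.0015 m); the robot touches nothing.
It fails at once if the all-off key is pressed (value of joint key_off above 0.0025 m).
It fails at once if a bystander (jigger, sugar pot, shaker tin, castor knob or bitters bottle) is knocked over or shifted more than 40 mm (distance of any of jigger, sugar_pot, shaker_tin, castor_knob, bitters from where it was at the start of the episode above 0.04 m or angle between any of jigger, sugar_pot, shaker_tin, castor_knob, bitters's own z axis and vertical above 0.6 rad).
Of round_light0, round_light1, round_light2, square_light0, square_light1 only 3 to 4 are there at a start; the rules pass over those that are not, and their reading is None.
Of clip_lamp0, clip_lamp1, clip_lamp2 only 2 to 3 are there at a start; the rules pass over those that are not, and their reading is None.
At some moment in a run one of round_light0, round_light1, round_light2, square_light0, square_light1 may be knocked a few centimetres aside while the robot is not near it.
It also fails if it takes over 210 s, if anything falls off the work surface, if the arm or the gripper's body presses on something with over 40 N, if the wrist force passes 120 N, or if a joint passes its speed limit or range.

## Robot

A 6-joint arm with a two-finger parallel gripper is mounted at the origin on the work surface. World frame = base frame: x ahead of the robot, y to its left, z up, the work surface at z = 0. Lengths are in m, angles in rad, forces in N, time in s.
With the tool pointing down it reaches from about 0.275 to 0.825 m from the base axis. Payload 4.9 kg.
Tool frame: the origin (TCP) lies midway between the tips of the shut fingers; the grasp point (between the pads) lies 19 mm behind it (bot.grip_point_offset is the y of the grasp point in the tool frame, in m); y points along the fingers, x is the direction in which the jaws open and shut, and the axes are right-handed (so a half turn about y gives the same grasp; the last joint's range is limited). The gripper opens to 85 mm and grips with 20 to 120 N. Pads are 22 mm wide; open, the fingers measure 114 mm over their backs; the gripper's body (76 mm by 85 mm) begins 54 mm behind the grasp point. The pads swing forward as they close: fully open they stand 13 mm farther back than shut.
Start: joints at [-1.378, 0.326, -0.193, 1.052, 0, 1.437], TCP at [0.177, -0.521, 0.231] pointing down, gripper open.
Joint ranges: [-2.65, 2.65], [-0.97, 1.79], [-1.3, 1.35], [-1.93, 2.1], [-1.47, 1.37], [-3.14, 3.14]. Speed limits (rad/s): [2.57, 2.57, 3.14, 3.14, 3.14, 3.14].

## Interface

Orientations are given as a unit quaternion [x, y, z, w].
In Python, from plant import bot, read_camera gives the robot as it stands. The module is installed in compiled form; this text tells all that it offers.
- The arm moves only by the tool carry_out, never from a script. Its argument "steps" is a list of rows, each an object with "travel": the shift along the tool's x, y, z in cm, a list of three; "turn": the turn, a rotation vector about the tool's x, y, z in degrees, a list of three; "grip": the closure, from 0 (fully open) to 1 (shut). In form: [{"travel": [dx, dy, dz], "turn": [wx, wy, wz], "grip": grip}, ...]. A call has 1 to 10 rows; each row is the pose to reach, as a shift and turn from the pose commanded when the call began, along the tool's axes at that moment; what a row does not reach only later rows make up. A row lasts 1/8 s, in which the tool goes at most 62.5 mm and 10.7 degrees, less where a joint would pass 70% of its speed; a pose out of reach is approached as far as the arm can. A call with a gripper value outside its range is refused whole. The fingers move at their own pace and stop on an object; "grip_force" is the grip in N (left out, the last holds). Time passes only in rows, so rows that repeat a pose let the fingers close. It gives the time, the measured TCP pose, the force and the opening at its end, in the units of the state.
- bot.get_state(): the state, without advancing time (a new reading comes with each control period).
- read_camera(name): name is "scene" or "top"; returns a dict with "frame" (480x640x3 uint8, red, green, blue), "fx", "fy", "cx", "cy" (pixels), "R" (3x3) and "t" (3): a world point X has camera coordinates R X + t. Camera axes: x right, y down, z forward; pixel columns grow to the right and rows downward; lengths in m; the calibration is good to about 2 mm. A picture is of the moment at which its call begins. There is no depth.
- bot.sign_off(): hands the job in, once; it reports no verdict.
The state is a dict: "time": time; "joint_positions": joint angles; "qd": joint speeds; "effort": joint torques, N m; "tcp_pos": TCP position; "tool_rot": TCP orientation; "contact_force": force on the tool from outside, world axes, zero at the start; "wrist_torque": the same for the moment, N m; "width": opening from 0.0 (shut) to 1.0 (fully open).
Only numpy, scipy, OpenCV 4.12 (cv2) and the standard library are available. Lean on these libraries where they do the work, as an engineer would, in place of code of your own. Each camera call takes 0.05 s, during which the arm holds its last target.

## Working session

There is one attempt and no reset: what is moved stays moved. The work goes in short steps, Python scripts to look and compute and a tool call to move; the robot and the scene stay as the last step left them, time stands still between calls to the robot, and variables do not carry over. Pictures are saved under pics/ and viewed, and the job is handed in when it is done.

Besides the shell and the picture viewer there is one more tool, called in YAML: its name, and indented under it one key for each argument. carry_out: Moves the arm, as the interface text tells. Its arguments: {"type":"object","properties":{"steps":{"type":"array"},"grip_force":{"type":"number"}},"required":["steps"]}

```bash
mkdir -p pics; ls; cat > h.py <<'E'
import numpy as np, cv2
from plant import bot, read_camera
def snap(n,f):
    c=read_camera(n); cv2.imwrite('pics/'+f,cv2.cvtColor(c['frame'],cv2.COLOR_RGB2BGR)); np.savez('pics/'+f[:-4]+'.npz',**c); return c
E
python3 - <<'E'
from h import *
s=bot.get_state(); print(s, bot.grip_point_offset)
for n in('scene','top'):
    c=snap(n,n+'0.png'); print(n,c['fx'],c['fy'],c['cx'],c['cy'],c['R'],c['t'], 'pos',-np.array(c['R']).T@c['t'])
E
```

```text
pics
{'time': 0.0, 'joint_positions': array([-1.37818237e+00,  3.26927647e-01, -1.93578340e-01,  1.05198442e+00,
       -2.56659657e-05,  1.43655797e+00]), 'qd': array([-1.52752047e-05, -1.44063722e-03,  1.65351192e-05, -7.58321306e-04,
       -3.03257079e-04,  8.05080057e-04]), 'effort': array([-1.25060822e-03, -4.43395829e+01,  2.62441045e+01,  1.53271027e-02,
        4.05443222e-05,  1.01773129e-06]), 'tcp_pos': array([ 0.17645792, -0.52032091,  0.23051277]), 'tool_rot': array([-0.57428307,  0.41242976, -0.41154591,  0.57509183]), 'contact_force': array([-0.28480136, -0.02978439,  0.04151634]), 'wrist_torque': array([-0.02129298, -0.02794851, -0.00612373]), 'width': 1.0005000735078593} -0.0187
scene 517.0953416069045 517.0953416069045 316.38903146582254 239.80336471237086 [[-0.39224436  0.9198596   0.00163628]
 [ 0.72724463  0.31119819 -0.61177687]
 [-0.56325803 -0.23877605 -0.79102869]] [ 0.19540842 -0.2937703   1.52922662] pos [1.1516399  0.27681516 1.02962051]
top 506.77348976415425 506.77348976415425 312.89030713448153 237.89038442508487 [[-0.01002219 -0.99980802  0.01683686]
 [-0.9972571   0.00875895 -0.07349536]
 [ 0.07333377 -0.01752726 -0.99715342]] [-0.03678191  0.4853206   1.22734282] pos [ 0.3936151  -0.01951379  1.2601372 ]
```

View pics/scene0.png

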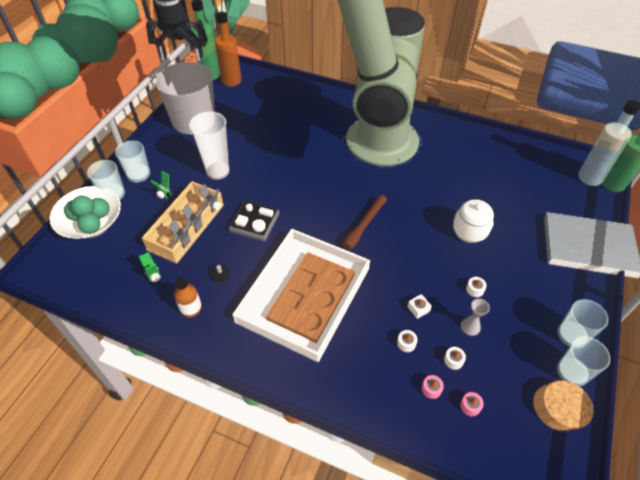

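View pics/top0.png

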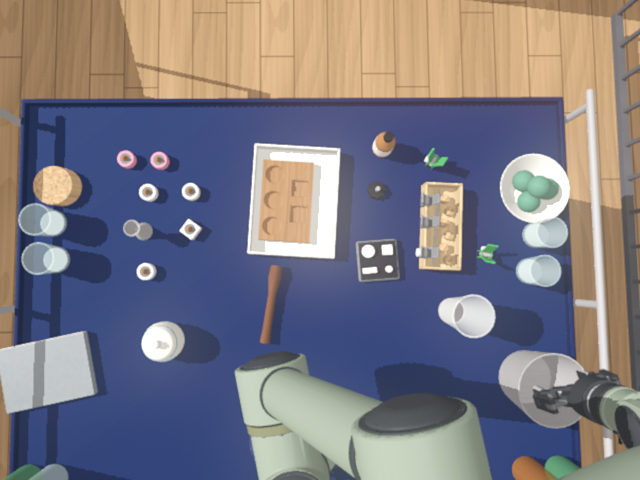

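The top view has +x up and +y left. It shows three white round lights at (149,192), (191,191) and (147,271), and one white square light at (190,229). The two pink lights at (127,159) and (160,160) are decoys. Three grey lamps sit in the caddy around (428,200), (428,222) and (424,252). The green clips at (434,158) and (487,253) are also decoys. I'll enlarge to confirm.

```bash
python3 - <<'E'
import cv2
a=cv2.imread('pics/top0.png');b=cv2.imread('pics/scene0.png')
cv2.imwrite('pics/c1.png',cv2.resize(a[140:290,410:510],(533,600)[::1] if 0 else None,fx=4,fy=4,interpolation=cv2.INTER_CUBIC) )
cv2.imwrite('pics/c2.png',cv2.resize(b[170:300,130:290],None,fx=4.5,fy=4.5,interpolation=cv2.INTER_CUBIC))
cv2.imwrite('pics/c3.png',cv2.resize(a[140:290,100:240],None,fx=4,fy=4,interpolation=cv2.INTER_CUBIC))
cv2.imwrite('pics/c4.png',cv2.resize(a[130:290,240:400],None,fx=3.7,fy=3.7,interpolation=cv2.INTER_CUBIC))
E
```

```text
(no output)
```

View pics/c1.png

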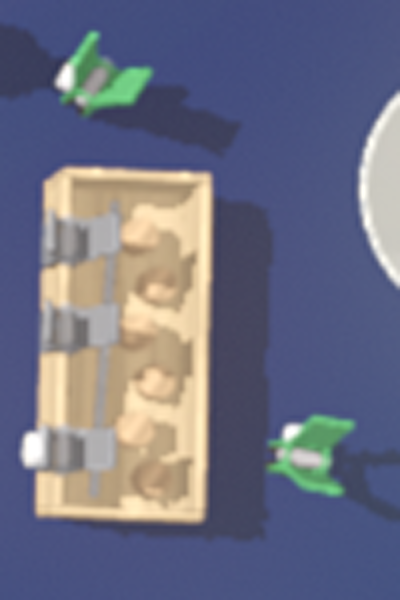

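View pics/c2.png

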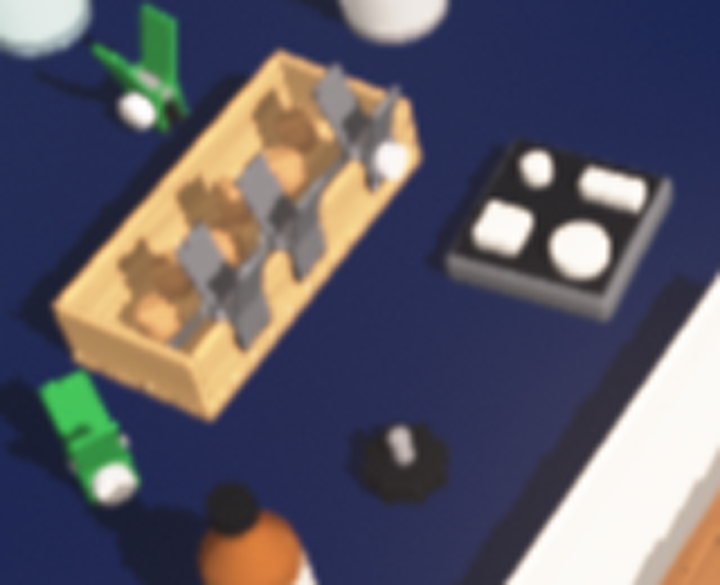

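View pics/c3.png

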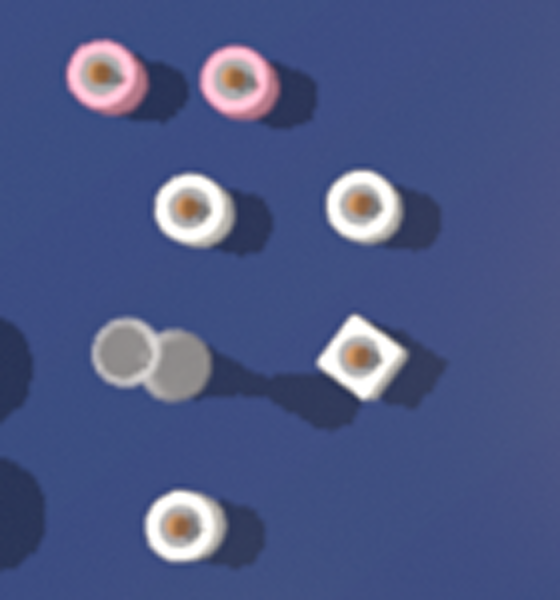

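View pics/c4.png

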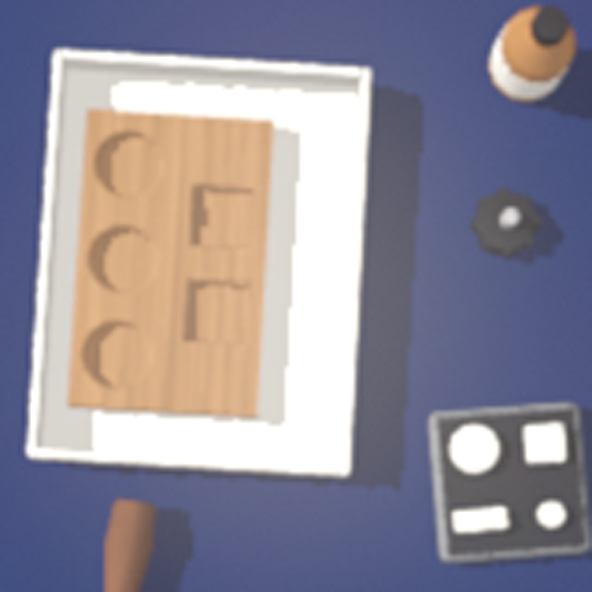

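```bash
cat >> h.py <<'E'
def ray(c,uv,z):
    R=np.array(c['R']);t=np.array(c['t']);o=-R.T@t
    d=R.T@np.array([(uv[0]-c['cx'])/c['fx'],(uv[1]-c['cy'])/c['fy'],1.]); return (o+d*(z-o[2])/d[2])
def proj(c,X):
    p=np.array(c['R'])@np.array(X)+np.array(c['t']); return np.array([c['fx']*p[0]/p[2]+c['cx'],c['fy']*p[1]/p[2]+c['cy']])
def blobs(m,amin=40):
    n,l,s,ce=cv2.connectedComponentsWithStats(m.astype(np.uint8)); return [(s[i],ce[i],l==i) for i in range(1,n) if s[i,4]>=amin]
def hullcent(mask):
    cs,_=cv2.findContours(mask.astype(np.uint8),cv2.RETR_EXTERNAL,cv2.CHAIN_APPROX_NONE); h=cv2.convexHull(np.vstack(cs)); M=cv2.moments(h); return np.array([M['m10']/M['m00'],M['m01']/M['m00']]),h
def lights(c):
    f=c['frame'].astype(int); hsv=cv2.cvtColor(c['frame'],cv2.COLOR_RGB2HSV).astype(int)
    m=((f[...,0]>f[...,2]*0.75)&(f.max(2)>60))
    return m
def hsv(c): return cv2.cvtColor(c['frame'],cv2.COLOR_RGB2HSV).astype(int)
E
python3 - <<'E'
from h import *
for n in('top','scene'):
    c=dict(np.load(f'pics/{n}0.npz')); m=lights(c)
    print(n)
    for s,ce,b in blobs(m,60):
        if s[4]>900: continue
        u,h=hullcent(b); X=ray(c,u,.012); r=cv2.minAreaRect(h)
        if .1<X[0]<.8 and X[1]>.1: print(s[:5],u.round(1),X[:2].round(4), np.round(r[1],1), round(r[2],1), c['frame'][b].mean(0).round())
    f=c['frame']; h_=hsv(c)
    wood=(h_[...,0]<20)&(h_[...,1]>60)&(h_[...,2]>60)
    wood=cv2.morphologyEx(wood.astype(np.uint8),cv2.MORPH_OPEN,np.ones((3,3)))
    for s,ce,b in blobs(wood,800):
        u,h=hullcent(b); X=ray(c,u,.013)
        if .3<X[0]<.75 and -.5<X[1]<.3:
            r=cv2.boxPoints(cv2.minAreaRect(h)); print('wood',s,u.round(1),X[:2].round(4)); print(np.array([ray(c,p,.022)[:2] for p in r]).round(4).tolist())
E
```

```text
top
[116 150  22  19 312] [126.4 159. ] [0.6858 0.4197] [20.5 17.7] 45.0 [196. 152. 166.]
[150 151  20  19 301] [159.5 160.3] [0.6822 0.3379] [19.8 17. ] 45.0 [198. 154. 167.]
[138 183  21  19 302] [148.1 192.2] [0.6024 0.3649] [20.6 17.4] 26.6 [201. 196. 193.]
[181 182  20  19 292] [190.6 191.3] [0.6038 0.2603] [19.8 17. ] 45.0 [201. 196. 193.]
[123 219  30  22 461] [137.5 229.3] [0.5103 0.3896] [29.8 18.1] 17.1 [152. 149. 152.]
[179 218  23  22 315] [190.2 229.2] [0.5096 0.2606] [18.4 17.4] 36.9 [201. 196. 194.]
[136 262  21  19 306] [145.8 271.1] [0.4076 0.3679] [18. 20.] 90.0 [201. 195. 193.]
wood [    0     0   632   388 66728] [373.8 137.6] [ 0.7363 -0.1967]
[[0.1363, 0.7051], [1.0905, 0.7384], [1.0896, -0.8638], [0.1156, -0.8086]]
wood [ 259  160   55   83 4047] [285.8 200.9] [0.5778 0.0248]
[[0.4823, 0.0929], [0.6802, 0.0809], [0.6719, -0.0444], [0.4739, -0.0309]]
wood [ 419  182   44   89 2268] [440.7 226.3] [ 0.5114 -0.3591]
[[0.4059, -0.2995], [0.622, -0.311], [0.6184, -0.4157], [0.402, -0.4028]]
scene
[407 294  25  25 424] [418.9 305.8] [0.5096 0.2573] [22.  21.4] 53.1 [185. 174. 170.]
[396 329  22  24 408] [406.7 340.4] [0.6033 0.2571] [21.5 22.4] 26.6 [186. 174. 169.]
[443 346  23  24 433] [454.3 357.6] [0.602  0.3615] [23. 22.] 90.0 [184. 171. 167.]
[421 374  24  26 469] [432.2 386.4] [0.682  0.3353] [22.8 24.1] 26.6 [181. 112. 132.]
[460 391  25  26 494] [471.6 403.5] [0.6856 0.4172] [23.6 25.1] 21.8 [180. 111. 131.]
wood [ 142  182   64   81 1866] [176.8 224.8] [ 0.523 -0.375]
[[0.6135, -0.4275], [0.3695, -0.4227], [0.4219, -0.2908], [0.6514, -0.3076]]
wood [ 266  252   89   91 4492] [310.4 296.3] [0.5839 0.0215]
[[0.6807, -0.0485], [0.4536, -0.0476], [0.4832, 0.0952], [0.6993, 0.0804]]
```

```bash
python3 - <<'E'
from h import *
from scipy.spatial.transform import Rotation as Ro
cx,cy,a=0.577,0.0235,np.radians(-3.3)
rot=np.array([[np.cos(a),-np.sin(a)],[np.sin(a),np.cos(a)]])
def W(x,y,z): p=rot@np.array([x,y])/1000+[cx,cy]; return [p[0],p[1],z/1000]
for n,(u0,v0,u1,v1) in {'top':(240,135,350,265),'scene':(230,225,375,360)}.items():
    c=dict(np.load(f'pics/{n}0.npz')); k=4
    im=cv2.resize(cv2.cvtColor(c['frame'][v0:v1,u0:u1],cv2.COLOR_RGB2BGR),None,fx=k,fy=k,interpolation=cv2.INTER_CUBIC)
    def dr(pts,col):
        q=np.array([(proj(c,p)-[u0,v0]+.5)*k-.5 for p in pts]); cv2.polylines(im,[np.round(q*8).astype(int).astype(np.int32)],True,col,1,cv2.LINE_AA,3)
    dr([W(x,y,22) for x,y in[(-100,-63),(100,-63),(100,63),(-100,63)]],(0,255,0))
    dr([W(x,y-20,36) for x,y in[(-135,-105),(135,-105),(135,105),(-135,105)]],(0,0,255))
    for x in(-64,0,64): dr([W(x+21.5*np.cos(t),32+21.5*np.sin(t),22) for t in np.linspace(0,6.28,30)],(255,0,0))
    for x in(-32,32): dr([W(x+i*19.5,-32+j*19.5,22) for i,j in[(1,1),(1,-1),(-1,-1),(-1,1)]],(255,0,0))
    cv2.imwrite(f'pics/m_{n}.png',im)
E
```

```text
(no output)
```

View pics/m_top.png

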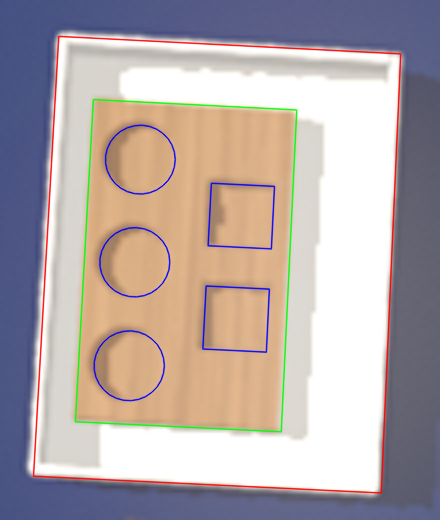

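View pics/m_scene.png

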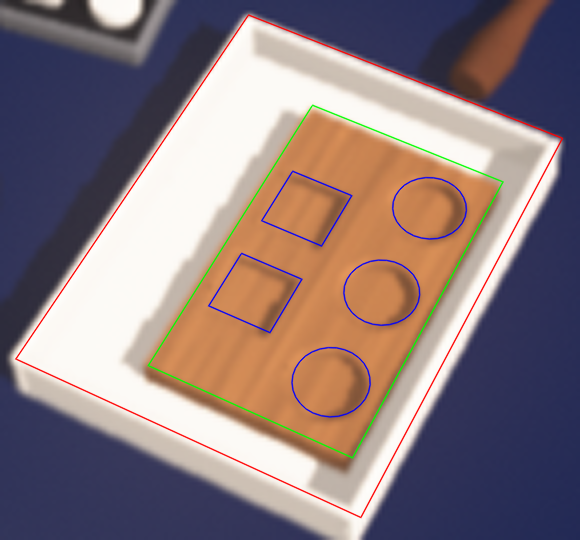

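```bash
cat > ov.py <<'E'
from h import *
def rig(cx,cy,a):
    a=np.radians(a); rot=np.array([[np.cos(a),-np.sin(a)],[np.sin(a),np.cos(a)]])
    return lambda x,y,z: list(rot@np.array([x,y])/1000+[cx,cy])+[z/1000]
def overlay(c,box,polys,fn,k=4):
    u0,v0,u1,v1=box
    im=cv2.resize(cv2.cvtColor(c['frame'][v0:v1,u0:u1],cv2.COLOR_RGB2BGR),None,fx=k,fy=k,interpolation=cv2.INTER_CUBIC)
    for pts,col in polys:
        q=np.array([(proj(c,p)-[u0,v0]+.5)*k-.5 for p in pts]); cv2.polylines(im,[np.round(q*8).astype(np.int32)],True,col,1,cv2.LINE_AA,3)
    cv2.imwrite('pics/'+fn,im)
def circ(W,x,y,r,z): return [W(x+r*np.cos(t),y+r*np.sin(t),z) for t in np.linspace(0,6.28,30)]
def rect(W,x,y,a,b,z): return [W(x+i*a/2,y+j*b/2,z) for i,j in[(1,1),(1,-1),(-1,-1),(-1,1)]]
TRAY=(0.577,0.0235,-3.3)
E
cat > o2.py <<'E'
from ov import *
import sys
CAD=eval(sys.argv[1]);PAD=eval(sys.argv[2]);L=eval(sys.argv[3])
W=rig(*CAD);P=rig(*PAD); G=(0,255,0);B=(255,0,0);Rr=(0,0,255)
polys=[(rect(W,0,0,210,90,50),G),(rect(W,0,0,200,80,50),G)]
for l in L:
    polys+=[(rect(W,l,42.5,24,44,95.5),Rr),(rect(W,l,42.5,26,7,53.5),B)]
polys+=[(rect(P,0,0,100,100,20),G),(circ(P,23.5,23.5,15.5,32),B),(rect(P,23.5,-23.5,24,24,32),B),(rect(P,-23.5,23.5,13,34,32),B),(circ(P,-23.5,-23.5,8,32),Rr)]
overlay(dict(np.load('pics/top0.npz')),(350,165,500,295),polys,'o_top.png',5)
overlay(dict(np.load('pics/scene0.npz')),(135,170,285,275),polys,'o_scene.png',5)
E
python3 - <<'E'
from ov import *
c=dict(np.load('pics/top0.npz'))
for v in(199.5,221.75,252.2): print(ray(c,(431,v),.095))
for p in [(421,182),(463,182),(419,270),(461,270)]: print(ray(c,p,.05))
for p in [(240+474/3.7,130+448/3.7),(240+544/3.7,130+443/3.7),(240+480/3.7,130+518/3.7),(240+550/3.7,130+514/3.7)]: print(ray(c,p,.032))
E
python3 o2.py "(.511,-.357,-3)" "(.44,-.168,4)" "(55,5,-60)"
```

```text
[ 0.5664928  -0.31586216  0.095     ]
[ 0.51444545 -0.31444491  0.095     ]
[ 0.44376355 -0.31252024  0.095     ]
[ 0.61610356 -0.30414107  0.05      ]
[ 0.61539762 -0.40644246  0.05      ]
[ 0.40337127 -0.2938565   0.05      ]
[ 0.40237664 -0.394827    0.05      ]
[ 0.45061645 -0.17498159  0.032     ]
[ 0.45348017 -0.22114445  0.032     ]
[ 0.40469696 -0.17809121  0.032     ]
[ 0.40686078 -0.22411859  0.032     ]
```

View pics/o_top.png

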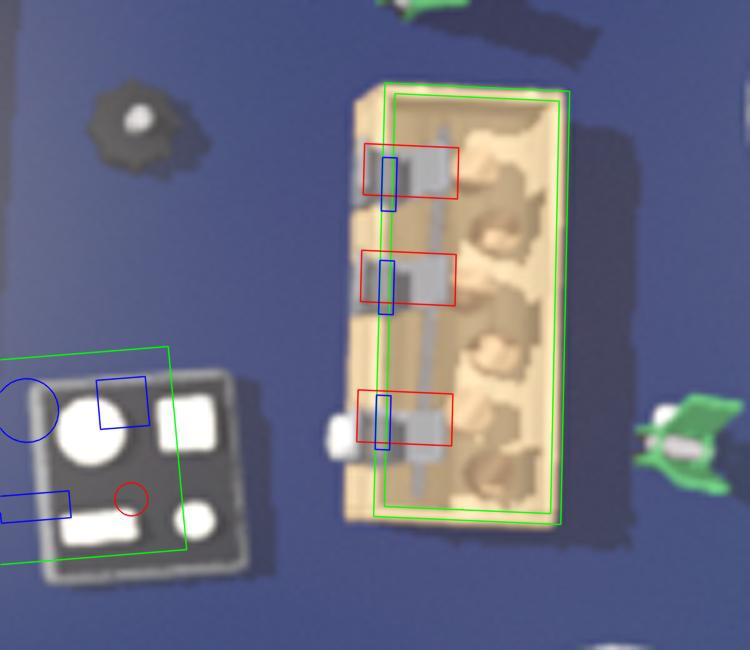

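View pics/o_scene.png

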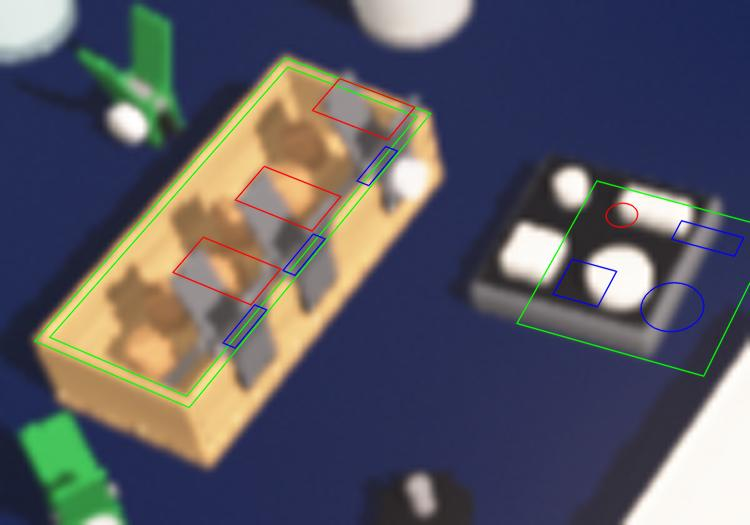

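```bash
python3 o2.py "(.511,-.357,-3)" "(.429,-.1995,3.7)" "(54,3,-66.5)"
```

```text
(no output)
```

View pics/o_top.png

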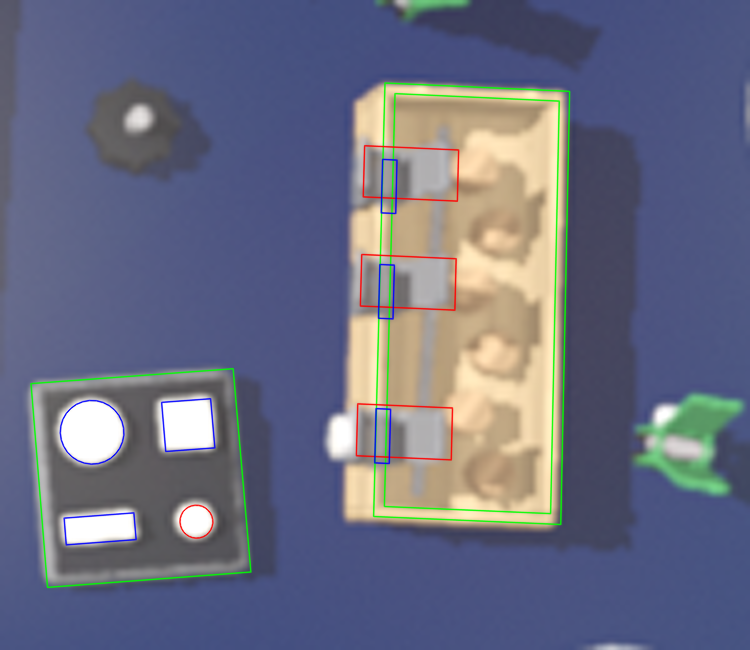

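View pics/o_scene.png

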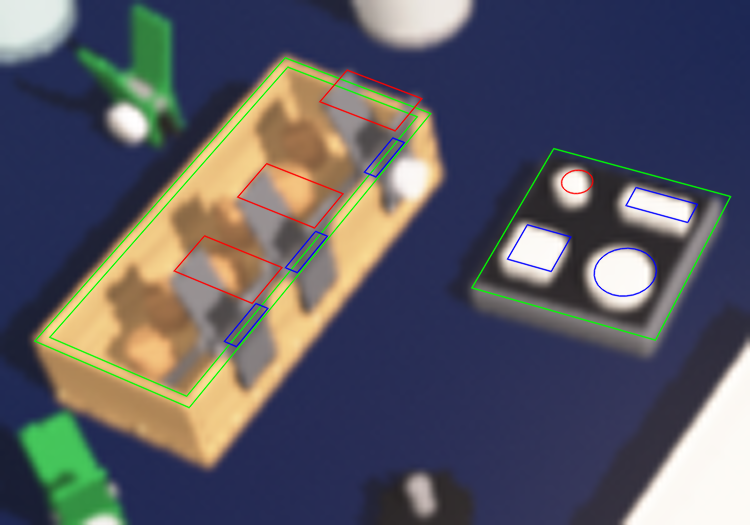

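```bash
cat > plan.py <<'E'
from ov import *
from scipy.spatial.transform import Rotation as Ro
import sys
def st():
    s=bot.get_state(); M=Ro.from_quat(s['tool_rot']).as_matrix(); return s,M
def go(x,y,z,th):
    """target TCP & jaw angle deg -> travel cm / turn deg, from present pose"""
    s,M=st(); a=np.radians(th)
    T=np.column_stack([[np.cos(a),np.sin(a),0],[0,0,-1],[-np.sin(a),np.cos(a),0]])
    d=M.T@(np.array([x,y,z])-s['tcp_pos'])*100; r=np.degrees(Ro.from_matrix(M.T@T).as_rotvec())
    return d.round(2).tolist(), r.round(1).tolist()
def info():
    s,M=st(); print('t',round(s['time'],2),'tcp',s['tcp_pos'].round(4),'th',round(np.degrees(np.arctan2(M[1,0],M[0,0])),1),'ydir',M[:,1].round(3),'j',s['joint_positions'].round(2),'w',round(s['width'],3),'F',s['contact_force'].round(1))
CAD=(.511,-.357,-3)
E
python3 - <<'E'
from plan import *
info()
W=rig(*CAD)
for l in(54,3,-66.5): print(W(l,42.5,53.5))
T=rig(*TRAY)
for x in(-70,0,70): print('rim',T(x,-122.5,39.5))
p=W(-66.5,42.5,0); print(go(p[0],p[1],.2,87),go(p[0],p[1],.2,-93))
E
```

```text
t 0.1 tcp [ 0.1765 -0.5204  0.2306] th -71.3 ydir [-0.     0.002 -1.   ] j [-1.38  0.33 -0.19  1.05 -0.    1.44] w 0.998 F [ 0.4 -0.9  0.1]
[np.float64(0.5671502730170721), np.float64(-0.31738438641004957), 0.0535]
[np.float64(0.5162201667445888), np.float64(-0.31471525264165945), 0.0535]
[np.float64(0.44681541407914593), np.float64(-0.3110779036827748), 0.0535]
rim [np.float64(0.500064479534471), np.float64(-0.09476739064804876), 0.0395]
rim [np.float64(0.569948406697453), np.float64(-0.09879687253521846), 0.0395]
rim [np.float64(0.6398323338604349), np.float64(-0.10282635442238819), 0.0395]
([-11.14, 3.08, 32.32], [-0.1, -158.3, -0.0]) ([-11.14, 3.08, 32.32], [0.0, 21.7, -0.1])
```

```bash
python3 - <<'E'
from plan import *
print(go(.5672,-.3174,.21,-93))
E
```

```text
([-6.68, 2.08, 43.52], [0.0, 21.7, -0.1])
```

carry_out:
  steps:
    - {"travel": [-1,0,6],"turn": [0,5,0],"grip": 0}
    - {"travel": [-2,0.5,12],"turn": [0,10,0],"grip": 0}
    - {"travel": [-3,1,18],"turn": [0,15,0],"grip": 0}
    - {"travel": [-4,1.5,24],"turn": [0,21.7,0],"grip": 0}
    - {"travel": [-5,2,30],"turn": [0,21.7,0],"grip": 0}
    - {"travel": [-5.7,2,36],"turn": [0,21.7,0],"grip": 0}
    - {"travel": [-6.4,2,41.5],"turn": [0,21.7,0],"grip": 0}
    - {"travel": [-6.68,2.08,43.52],"turn": [0,21.7,0],"grip": 0}
    - {"travel": [-6.68,2.08,43.52],"turn": [0,21.7,0],"grip": 0}
    - {"travel": [-6.68,2.08,43.52],"turn": [0,21.7,0],"grip": 0}
  grip_force: 30

```text
time: 1.35
tcp_pos: [0.566, -0.3186, 0.2102]
tool_rot: [-0.487, 0.513, -0.513, 0.486]
contact_force: [-0.2, 0.2, -0.2]
width: 1.001
```

```bash
python3 - <<'E'
from plan import *
info(); print(go(.5672,-.3174,.068,-93)); c=snap('scene','s1.png'); c=snap('top','t1.png')
E
```

```text
t 1.35 tcp [ 0.566  -0.3186  0.2102] th -93.0 ydir [-0.001  0.    -1.   ] j [-0.63  0.53  0.06  1.11 -0.    2.57] w 1.001 F [-0.2  0.2 -0.2]
([-0.12, 14.22, 0.13], [0.1, -0.0, -0.0])
```

View pics/s1.png

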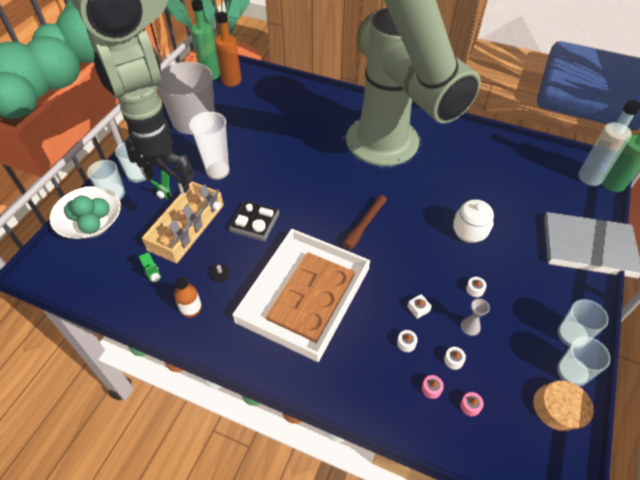

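The scene view shows the gripper over the caddy at about (170,180), with everything else unmoved. Next I lower it around the farthest lamp's tails and squeeze.

carry_out:
  steps:
    - {"travel": [-0.1,5,0.1],"turn": [0,0,0],"grip": 0}
    - {"travel": [-0.1,9,0.1],"turn": [0,0,0],"grip": 0}
    - {"travel": [-0.1,12,0.1],"turn": [0,0,0],"grip": 0}
    - {"travel": [-0.1,14.2,0.1],"turn": [0,0,0],"grip": 0}
    - {"travel": [-0.1,14.2,0.1],"turn": [0,0,0],"grip": 0}
    - {"travel": [-0.1,14.2,0.1],"turn": [0,0,0],"grip": 0.4}
    - {"travel": [-0.1,14.2,0.1],"turn": [0,0,0],"grip": 0.4}
    - {"travel": [-0.1,14.2,0.1],"turn": [0,0,0],"grip": 0.4}

```text
time: 2.45
tcp_pos: [0.5689, -0.3174, 0.0696]
tool_rot: [0.487, -0.512, 0.513, -0.487]
contact_force: [-0.5, -0.1, -0.1]
width: 0.597
```

```bash
python3 - <<'E'
from plan import *
info(); c=snap('scene','s2.png'); d=snap('top','t2.png')
a=cv2.imread('pics/s2.png')[150:270,110:260];b=cv2.imread('pics/t2.png')[150:270,360:510]
cv2.imwrite('pics/x2.png',np.hstack([cv2.resize(i,None,fx=2.6,fy=2.6,interpolation=3) for i in(a,b)]))
E
```

```text
t 2.45 tcp [ 0.5689 -0.3174  0.0696] th -93.0 ydir [ 0.001 -0.001 -1.   ] j [-0.62  0.64 -0.11  0.81 -0.    2.57] w 0.597 F [-0.5 -0.1 -0.1]
```

View pics/x2.png

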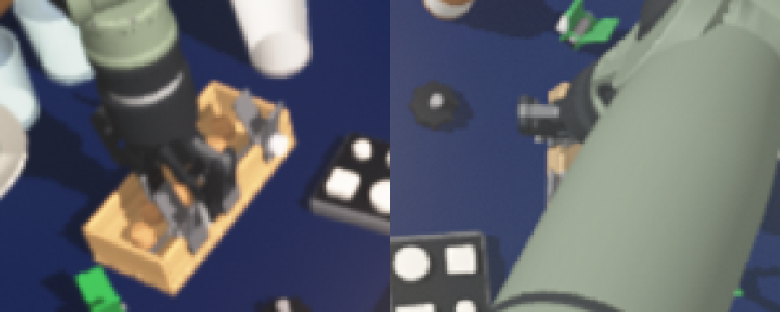

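Fingers straddle the nearest-to-camera lamp (crop (190,200)). I'll close.

carry_out:
  steps:
    - {"travel": [0,0,0],"turn": [0,0,0],"grip": 0.6}
    - {"travel": [0,0,0],"turn": [0,0,0],"grip": 0.9}
    - {"travel": [0,0,0],"turn": [0,0,0],"grip": 0.9}
    - {"travel": [0,0,0],"turn": [0,0,0],"grip": 0.9}
    - {"travel": [0,0,0],"turn": [0,0,0],"grip": 0.9}
    - {"travel": [0,0,0],"turn": [0,0,0],"grip": 0.9}

```text
time: 3.3
tcp_pos: [0.5697, -0.3168, 0.0706]
tool_rot: [0.486, -0.512, 0.513, -0.488]
contact_force: [-0.4, 3.4, 10.2]
width: 0.202
```

Width is 0.20 (about 17 mm), so the lamp is squeezed to its stop. Lifting now.

carry_out:
  steps:
    - {"travel": [0,-1,0],"turn": [0,0,0],"grip": 0.9}
    - {"travel": [0,-3,0],"turn": [0,0,0],"grip": 0.9}
    - {"travel": [0,-6,0],"turn": [0,0,0],"grip": 0.9}
    - {"travel": [0,-10,0],"turn": [0,0,0],"grip": 0.9}
    - {"travel": [0,-14,0],"turn": [0,0,0],"grip": 0.9}
    - {"travel": [0,-14,0],"turn": [0,0,0],"grip": 0.9}

```text
time: 4.05
tcp_pos: [0.5702, -0.3184, 0.2126]
tool_rot: [0.486, -0.51, 0.515, -0.487]
contact_force: [1.0, -0.4, -1.4]
width: 0.198
```

```bash
python3 - <<'E'
from plan import *
info(); c=snap('scene','s3.png'); d=snap('top','t3.png')
a=cv2.imread('pics/s3.png')[100:270,90:260];b=cv2.imread('pics/t3.png')[150:320,360:530]
cv2.imwrite('pics/x3.png',np.hstack([cv2.resize(i,None,fx=2.3,fy=2.3,interpolation=3) for i in(a,b)]))
T=rig(*TRAY)
for x in(60,0,-60): print(x,T(x,-122.5,0))
p=T(55,-122.5,0); print(go(p[0],p[1],.2,86.7))
E
```

```text
t 4.05 tcp [ 0.5702 -0.3184  0.2126] th -93.0 ydir [ 0.006 -0.004 -1.   ] j [-0.62  0.53  0.07  1.11 -0.    2.57] w 0.198 F [ 1.  -0.4 -1.4]
60 [np.float64(0.6298489156942947), np.float64(-0.10225071415279252), 0.0]
0 [np.float64(0.569948406697453), np.float64(-0.09879687253521846), 0.0]
-60 [np.float64(0.5100478977006113), np.float64(-0.09534303091764443), 0.0]
([-21.77, 0.84, 4.54], [0.0, -179.7, 0.0])
```

View pics/x3.png

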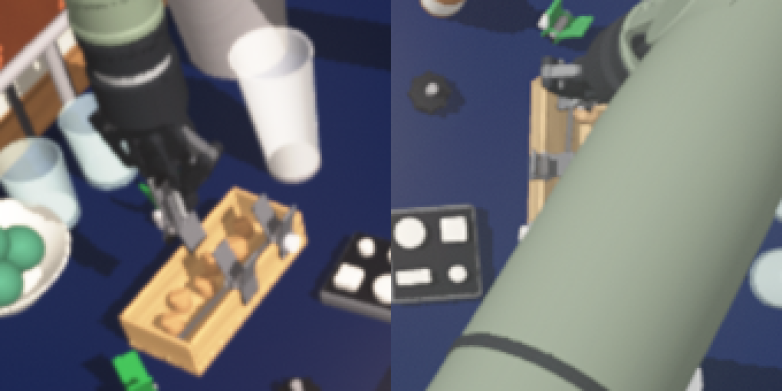

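Lamp held. I'll carry it to the tray while turning it half round.

carry_out:
  steps:
    - {"travel": [-1,0,0],"turn": [0,-10,0],"grip": 0.9}
    - {"travel": [-3,0,0.5],"turn": [0,-20,0],"grip": 0.9}
    - {"travel": [-5,0,1],"turn": [0,-30,0],"grip": 0.9}
    - {"travel": [-7,0,1.5],"turn": [0,-40,0],"grip": 0.9}
    - {"travel": [-9,0,2],"turn": [0,-50,0],"grip": 0.9}
    - {"travel": [-11,0,2.5],"turn": [0,-60,0],"grip": 0.9}
    - {"travel": [-13,0,3],"turn": [0,-70,0],"grip": 0.9}
    - {"travel": [-15,0,3.5],"turn": [0,-80,0],"grip": 0.9}
    - {"travel": [-17,0,4],"turn": [0,-90,0],"grip": 0.9}
    - {"travel": [-19,0,4.5],"turn": [0,-100,0],"grip": 0.9}

```text
time: 5.4
tcp_pos: [0.6221, -0.1286, 0.2062]
tool_rot: [-0.705, -0.044, 0.047, 0.706]
contact_force: [-0.8, 1.2, -0.3]
width: 0.197
```

```bash
python3 - <<'E'
from plan import *
info(); p=rig(*TRAY)(55,-122.5,0); print(go(p[0],p[1],.2,86.7))
E
```

```text
t 5.4 tcp [ 0.6221 -0.1286  0.2062] th 7.4 ydir [-0.004  0.001 -1.   ] j [-0.32  0.5   0.02  1.09 -0.    1.12] w 0.197 F [-0.8  1.2 -0.3]
([0.62, 0.62, 2.6], [-0.2, -79.3, -0.1])
```

carry_out:
  steps:
    - {"travel": [0.2,0,1],"turn": [0,-10,0],"grip": 0.9}
    - {"travel": [0.4,0.2,2],"turn": [0,-20,0],"grip": 0.9}
    - {"travel": [0.62,0.4,2.6],"turn": [0,-30,0],"grip": 0.9}
    - {"travel": [0.62,0.62,2.6],"turn": [0,-40,0],"grip": 0.9}
    - {"travel": [0.62,0.62,2.6],"turn": [0,-50,0],"grip": 0.9}
    - {"travel": [0.62,0.62,2.6],"turn": [0,-60,0],"grip": 0.9}
    - {"travel": [0.62,0.62,2.6],"turn": [0,-70,0],"grip": 0.9}
    - {"travel": [0.62,0.62,2.6],"turn": [0,-79.3,0],"grip": 0.9}
    - {"travel": [0.62,0.62,2.6],"turn": [0,-79.3,0],"grip": 0.9}
    - {"travel": [0.62,0.62,2.6],"turn": [0,-79.3,0],"grip": 0.9}

```text
time: 6.65
tcp_pos: [0.6255, -0.1029, 0.2012]
tool_rot: [-0.516, -0.483, 0.483, 0.517]
contact_force: [-0.1, 0.8, 0.3]
width: 0.197
```

```bash
cat > look.py <<'E'
from plan import *
def look(tag,sb,tb,k=None):
    c=snap('scene','s%s.png'%tag); d=snap('top','t%s.png'%tag)
    ims=[cv2.imread('pics/%s%s.png'%(n,tag))[b[1]:b[3],b[0]:b[2]] for n,b in(('s',sb),('t',tb))]
    ims=[cv2.resize(i,(390,int(i.shape[0]*390/i.shape[1])),interpolation=3) for i in ims]
    h=max(i.shape[0] for i in ims); ims=[cv2.copyMakeBorder(i,0,h-i.shape[0],0,0,0) for i in ims]
    cv2.imwrite('pics/x%s.png'%tag,np.hstack(ims)); return c,d
E
python3 - <<'E'
from look import *
info(); look('4',(210,160,360,310),(250,130,400,280))
p=rig(*TRAY)(55,-122.5,0); print(go(p[0],p[1],.085,86.7))
E
```

```text
t 6.65 tcp [ 0.6255 -0.1029  0.2012] th 86.2 ydir [-0.002  0.001 -1.   ] j [-0.28  0.5   0.    1.07  0.   -0.21] w 0.197 F [-0.1  0.8  0.3]
([0.09, 11.68, 0.1], [-0.0, -0.5, 0.0])
```

View pics/x4.png

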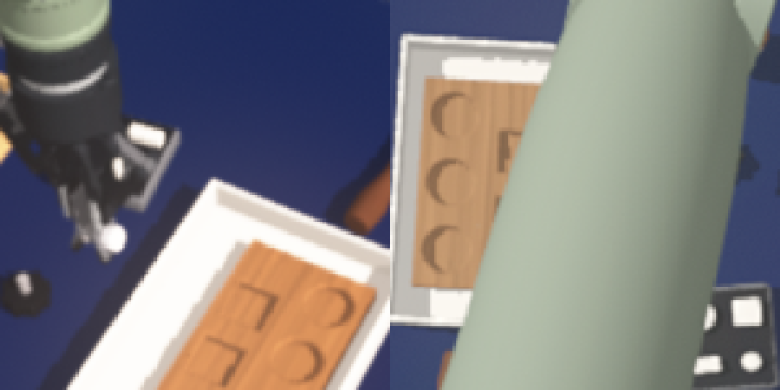

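carry_out:
  steps:
    - {"travel": [0,5,0],"turn": [0,-0.5,0],"grip": 0.9}
    - {"travel": [0.05,9,0],"turn": [0,-0.5,0],"grip": 0.9}
    - {"travel": [0.1,11,0.1],"turn": [0,-0.5,0],"grip": 0.9}
    - {"travel": [0.1,11,0.1],"turn": [0,-0.5,0],"grip": 0.9}

```text
time: 7.25
tcp_pos: [0.6235, -0.1015, 0.0903]
tool_rot: [-0.513, -0.485, 0.487, 0.515]
contact_force: [-0.0, 0.2, -0.1]
width: 0.197
```

```bash
python3 - <<'E'
from look import *
info(); look('5',(200,200,320,320),(250,130,400,280))
p=rig(*TRAY)(55,-122.5,0); print(go(p[0],p[1],.058,86.7))
E
```

```text
t 7.25 tcp [ 0.6235 -0.1015  0.0903] th 86.8 ydir [-0.004  0.001 -1.   ] j [-0.28  0.59 -0.14  0.84 -0.   -0.22] w 0.197 F [-0.   0.2 -0.1]
([0.01, 3.5, 0.08], [0.0, 0.1, -0.0])
```

View pics/x5.png

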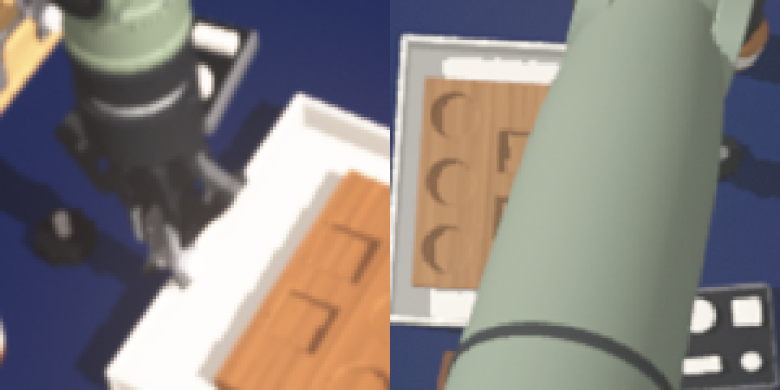

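The jaws straddle the rim line at about crop (170,270). I'll lower it.

carry_out:
  steps:
    - {"travel": [0,1,0],"turn": [0,0,0],"grip": 0.9}
    - {"travel": [0,2,0],"turn": [0,0,0],"grip": 0.9}
    - {"travel": [0,2.8,0],"turn": [0,0,0],"grip": 0.9}
    - {"travel": [0,3.2,0],"turn": [0,0,0],"grip": 0.9}
    - {"travel": [0,3.4,0],"turn": [0,0,0],"grip": 0.9}
    - {"travel": [0,3.4,0],"turn": [0,0,0],"grip": 0.9}

```text
time: 8.1
tcp_pos: [0.6252, -0.102, 0.0583]
tool_rot: [-0.514, -0.486, 0.486, 0.514]
contact_force: [0.2, 0.3, -0.1]
width: 0.2
```

carry_out:
  steps:
    - {"travel": [0,0.2,0],"turn": [0,0,0],"grip": 0.9}
    - {"travel": [0,0.3,0],"turn": [0,0,0],"grip": 0.9}
    - {"travel": [0,0.3,0],"turn": [0,0,0],"grip": 0.9}

```text
time: 8.48
tcp_pos: [0.6257, -0.1021, 0.0567]
tool_rot: [0.514, 0.486, -0.486, -0.513]
contact_force: [-2.3, 0.3, 6.7]
width: 0.201
```

6.7 N up shows the pin is on the rim, so I'll release and rise.

carry_out:
  steps:
    - {"travel": [0,0,0],"turn": [0,0,0],"grip": 0.6}
    - {"travel": [0,0,0],"turn": [0,0,0],"grip": 0.3}
    - {"travel": [0,0,0],"turn": [0,0,0],"grip": 0.1}
    - {"travel": [0,0,0],"turn": [0,0,0],"grip": 0.1}
    - {"travel": [0,0,0],"turn": [0,0,0],"grip": 0.1}
    - {"travel": [0,-4,0],"turn": [0,0,0],"grip": 0.1}
    - {"travel": [0,-9,0],"turn": [0,0,0],"grip": 0}
    - {"travel": [0,-14,0],"turn": [0,0,0],"grip": 0}
    - {"travel": [0,-14,0],"turn": [0,0,0],"grip": 0}

```text
time: 9.6
tcp_pos: [0.6282, -0.1028, 0.2004]
tool_rot: [0.516, 0.488, -0.484, -0.511]
contact_force: [-0.2, 0.0, -0.4]
width: 0.999
```

```bash
python3 - <<'E'
from look import *
info(); look('6',(200,200,320,320),(250,130,400,280))
p=rig(*CAD)(3,42.5,0); print(p,go(p[0]+.001,p[1],.21,-93))
E
```

```text
t 9.6 tcp [ 0.6282 -0.1028  0.2004] th 86.8 ydir [ 0.009 -0.002 -1.   ] j [-0.28  0.5  -0.01  1.06  0.   -0.22] w 0.999 F [-0.2  0.  -0.4]
[np.float64(0.5162201667445888), np.float64(-0.31471525264165945), 0.0] ([-21.84, -1.44, 9.62], [0.0, 179.8, 0.1])
```

View pics/x6.png

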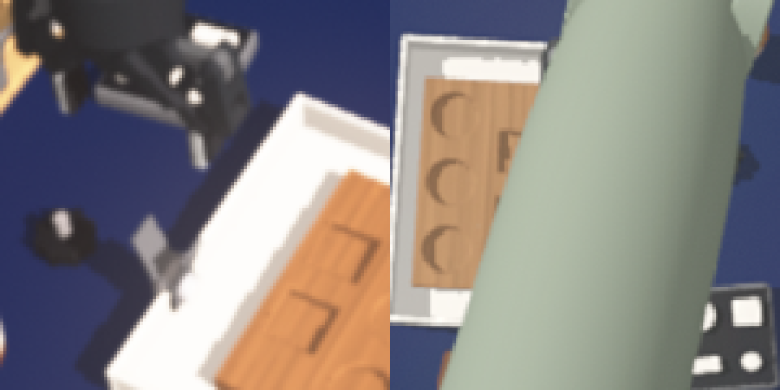

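Lamp stands on the rim at crop (170,270). Now the middle lamp, turning back while travelling.

carry_out:
  steps:
    - {"travel": [-2,0,1],"turn": [0,10,0],"grip": 0}
    - {"travel": [-4,-0.2,2],"turn": [0,20,0],"grip": 0}
    - {"travel": [-6,-0.4,3],"turn": [0,30,0],"grip": 0}
    - {"travel": [-8,-0.6,4],"turn": [0,40,0],"grip": 0}
    - {"travel": [-11,-0.8,5],"turn": [0,50,0],"grip": 0}
    - {"travel": [-13,-1,6],"turn": [0,60,0],"grip": 0}
    - {"travel": [-15,-1.2,7],"turn": [0,70,0],"grip": 0}
    - {"travel": [-17,-1.4,8],"turn": [0,80,0],"grip": 0}
    - {"travel": [-19,-1.4,9],"turn": [0,90,0],"grip": 0}
    - {"travel": [-21,-1.4,9.6],"turn": [0,100,0],"grip": 0}

```text
time: 10.95
tcp_pos: [0.5162, -0.3061, 0.2071]
tool_rot: [-0.701, 0.084, -0.082, 0.703]
contact_force: [-0.5, -0.3, -0.1]
width: 0.999
```

```bash
python3 - <<'E'
from look import *
info(); look('7',(130,160,320,320),(230,130,480,290))
p=rig(*CAD)(3,42.5,0); print(p,go(p[0]+.001,p[1],.21,-93))
E
```

```text
t 10.95 tcp [ 0.5162 -0.3061  0.2071] th -13.5 ydir [-0.003  0.002 -1.   ] j [-0.66  0.44 -0.09  1.05 -0.    1.15] w 0.999 F [-0.5 -0.3 -0.1]
[np.float64(0.5162201667445888), np.float64(-0.31471525264165945), 0.0] ([0.27, -0.28, -0.69], [0.1, 79.7, -0.2])
```

View pics/x7.png

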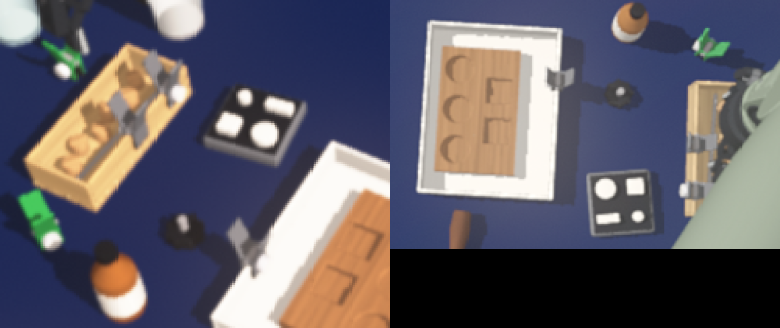

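Lamp 1 sits straight on the rim (top crop (560,78)). Finishing the turn over the middle lamp.

carry_out:
  steps:
    - {"travel": [0.2,-0.2,-0.3],"turn": [0,10,0],"grip": 0}
    - {"travel": [0.27,-0.3,-0.7],"turn": [0,20,0],"grip": 0}
    - {"travel": [0.27,-0.3,-0.7],"turn": [0,30,0],"grip": 0}
    - {"travel": [0.27,-0.3,-0.7],"turn": [0,40,0],"grip": 0}
    - {"travel": [0.27,-0.3,-0.7],"turn": [0,50,0],"grip": 0}
    - {"travel": [0.27,-0.3,-0.7],"turn": [0,60,0],"grip": 0}
    - {"travel": [0.27,-0.3,-0.7],"turn": [0,70,0],"grip": 0}
    - {"travel": [0.27,-0.3,-0.7],"turn": [0,79.7,0],"grip": 0}
    - {"travel": [0.27,-0.3,-0.7],"turn": [0,79.7,0],"grip": 0}
    - {"travel": [0.27,-0.3,-0.7],"turn": [0,79.7,0],"grip": 0}

```text
time: 12.3
tcp_pos: [0.5186, -0.3131, 0.2115]
tool_rot: [-0.488, 0.512, -0.511, 0.488]
contact_force: [0.9, -0.3, -0.0]
width: 1.0
```

```bash
python3 - <<'E'
from look import *
info(); p=rig(*CAD)(3,42.5,0); print(go(p[0]+.001,p[1],.069,-93))
E
```

```text
t 12.3 tcp [ 0.5186 -0.3131  0.2115] th -92.7 ydir [-0.001  0.001 -1.   ] j [-0.67  0.44 -0.07  1.06  0.    2.52] w 1.0 F [ 0.9 -0.3 -0. ]
([0.18, 14.25, -0.12], [0.1, 0.3, -0.1])
```

carry_out:
  steps:
    - {"travel": [0.1,5,-0.1],"turn": [0,0.3,0],"grip": 0}
    - {"travel": [0.15,9,-0.1],"turn": [0,0.3,0],"grip": 0}
    - {"travel": [0.15,12,-0.1],"turn": [0,0.3,0],"grip": 0}
    - {"travel": [0.15,14.2,-0.1],"turn": [0,0.3,0],"grip": 0}
    - {"travel": [0.15,14.2,-0.1],"turn": [0,0.3,0],"grip": 0}
    - {"travel": [0.15,14.2,-0.1],"turn": [0,0.3,0],"grip": 0.4}
    - {"travel": [0.15,14.2,-0.1],"turn": [0,0.3,0],"grip": 0.9}
    - {"travel": [0.15,14.2,-0.1],"turn": [0,0.3,0],"grip": 0.9}
    - {"travel": [0.15,14.2,-0.1],"turn": [0,0.3,0],"grip": 0.9}
    - {"travel": [0.15,14.2,-0.1],"turn": [0,0.3,0],"grip": 0.9}

```text
time: 13.55
tcp_pos: [0.5193, -0.3152, 0.0729]
tool_rot: [0.485, -0.512, 0.515, -0.487]
contact_force: [-0.7, 2.8, 10.7]
width: 0.197
```

```bash
python3 - <<'E'
from look import *
info()
E
```

```text
t 13.55 tcp [ 0.5193 -0.3152  0.0729] th -93.1 ydir [ 0.004 -0.    -1.   ] j [-0.67  0.57 -0.24  0.75  0.    2.53] w 0.197 F [-0.7  2.8 10.7]
```

carry_out:
  steps:
    - {"travel": [0,-1,0],"turn": [0,0,0],"grip": 0.9}
    - {"travel": [0,-3,0],"turn": [0,0,0],"grip": 0.9}
    - {"travel": [0,-6,0],"turn": [0,0,0],"grip": 0.9}
    - {"travel": [0,-10,0],"turn": [0,0,0],"grip": 0.9}
    - {"travel": [0,-14,0],"turn": [0,0,0],"grip": 0.9}
    - {"travel": [0,-14,0],"turn": [0,0,0],"grip": 0.9}

```text
time: 14.3
tcp_pos: [0.5195, -0.3168, 0.2146]
tool_rot: [0.486, -0.511, 0.516, -0.486]
contact_force: [-0.7, -0.6, -0.7]
width: 0.198
```

```bash
python3 - <<'E'
from look import *
info(); p=rig(*TRAY)(-5,-122.5,0); print(p,go(p[0],p[1],.2,86.7))
E
```

```text
t 14.3 tcp [ 0.5195 -0.3168  0.2146] th -93.2 ydir [ 0.006 -0.005 -1.   ] j [-0.67  0.44 -0.07  1.06 -0.    2.53] w 0.198 F [-0.7 -0.6 -0.7]
[np.float64(0.5649566976143828), np.float64(-0.09850905240042063), 0.0] ([-22.05, 1.38, 3.32], [0.4, -179.9, 0.5])
```

carry_out:
  steps:
    - {"travel": [-1,0,0],"turn": [0,-10,0],"grip": 0.9}
    - {"travel": [-3,0,0.5],"turn": [0,-20,0],"grip": 0.9}
    - {"travel": [-5,0,1],"turn": [0,-30,0],"grip": 0.9}
    - {"travel": [-7,0,1.5],"turn": [0,-40,0],"grip": 0.9}
    - {"travel": [-9,0,2],"turn": [0,-50,0],"grip": 0.9}
    - {"travel": [-11,0,2.3],"turn": [0,-60,0],"grip": 0.9}
    - {"travel": [-13,0,2.6],"turn": [0,-70,0],"grip": 0.9}
    - {"travel": [-16,0,2.9],"turn": [0,-80,0],"grip": 0.9}
    - {"travel": [-19,0,3.2],"turn": [0,-90,0],"grip": 0.9}
    - {"travel": [-22,0.5,3.3],"turn": [0,-100,0],"grip": 0.9}

```text
time: 15.55
tcp_pos: [0.5626, -0.0964, 0.2046]
tool_rot: [-0.706, -0.044, 0.044, 0.706]
contact_force: [1.0, 0.3, -0.0]
width: 0.196
```

```bash
python3 - <<'E'
from look import *
info(); p=rig(*TRAY)(-5,-122.5,0); print(go(p[0],p[1],.2,86.7))
E
```

```text
t 15.55 tcp [ 0.5626 -0.0964  0.2046] th 7.2 ydir [-0.001  0.    -1.   ] j [-0.3   0.38 -0.18  1.01 -0.    1.15] w 0.196 F [ 1.   0.3 -0. ]
([0.21, 0.46, -0.23], [-0.0, -79.5, -0.0])
```

carry_out:
  steps:
    - {"travel": [0.2,0,-0.2],"turn": [0,-10,0],"grip": 0.9}
    - {"travel": [0.2,0.2,-0.2],"turn": [0,-20,0],"grip": 0.9}
    - {"travel": [0.2,0.4,-0.2],"turn": [0,-30,0],"grip": 0.9}
    - {"travel": [0.2,0.4,-0.2],"turn": [0,-40,0],"grip": 0.9}
    - {"travel": [0.2,0.4,-0.2],"turn": [0,-50,0],"grip": 0.9}
    - {"travel": [0.2,0.4,-0.2],"turn": [0,-60,0],"grip": 0.9}
    - {"travel": [0.2,0.4,-0.2],"turn": [0,-70,0],"grip": 0.9}
    - {"travel": [0.2,0.4,-0.2],"turn": [0,-79.5,0],"grip": 0.9}
    - {"travel": [0.2,0.4,-0.2],"turn": [0,-79.5,0],"grip": 0.9}
    - {"travel": [0.2,0.4,-0.2],"turn": [0,-79.5,0],"grip": 0.9}

```text
time: 16.8
tcp_pos: [0.5647, -0.0991, 0.2008]
tool_rot: [-0.516, -0.483, 0.483, 0.517]
contact_force: [-0.2, -0.2, -0.4]
width: 0.197
```

```bash
python3 - <<'E'
from look import *
info(); look('8',(200,160,350,320),(230,130,480,290)); p=rig(*TRAY)(-5,-122.5,0); print(go(p[0],p[1],.093,86.7))
E
```

```text
t 16.8 tcp [ 0.5647 -0.0991  0.2008] th 86.2 ydir [-0.001  0.    -1.   ] j [-0.3   0.39 -0.18  1.   -0.   -0.24] w 0.197 F [-0.2 -0.2 -0.4]
([0.06, 10.8, -0.01], [-0.0, -0.5, 0.0])
```

View pics/x8.png

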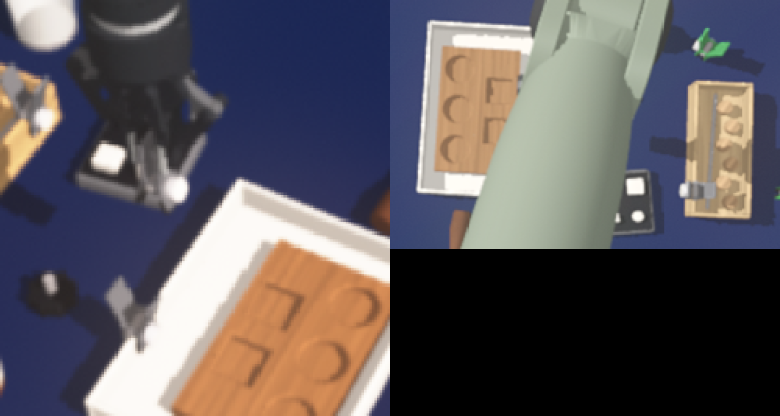

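The second lamp is held with its lens toward the tray (crop (175,190)). I'll lower it to just above seating, then press.

carry_out:
  steps:
    - {"travel": [0.05,5,0],"turn": [0,-0.5,0],"grip": 0.9}
    - {"travel": [0.05,9,0],"turn": [0,-0.5,0],"grip": 0.9}
    - {"travel": [0.05,11,0],"turn": [0,-0.5,0],"grip": 0.9}
    - {"travel": [0.05,12,0],"turn": [0,-0.5,0],"grip": 0.9}
    - {"travel": [0.05,13,0],"turn": [0,-0.5,0],"grip": 0.9}
    - {"travel": [0.05,13.7,0],"turn": [0,-0.5,0],"grip": 0.9}
    - {"travel": [0.05,14.0,0],"turn": [0,-0.5,0],"grip": 0.9}
    - {"travel": [0.05,14.1,0],"turn": [0,-0.5,0],"grip": 0.9}
    - {"travel": [0.05,14.1,0],"turn": [0,-0.5,0],"grip": 0.9}

```text
time: 18.02
tcp_pos: [0.5653, -0.0987, 0.0606]
tool_rot: [0.514, 0.486, -0.486, -0.513]
contact_force: [0.0, -0.4, -0.8]
width: 0.195
```

carry_out:
  steps:
    - {"travel": [0,0.2,0],"turn": [0,0,0],"grip": 0.9}
    - {"travel": [0,0.3,0],"turn": [0,0,0],"grip": 0.9}
    - {"travel": [0,0.3,0],"turn": [0,0,0],"grip": 0.9}

```text
time: 18.4
tcp_pos: [0.5656, -0.0987, 0.0589]
tool_rot: [0.514, 0.486, -0.486, -0.513]
contact_force: [-2.1, 0.1, 10.4]
width: 0.197
```

carry_out:
  steps:
    - {"travel": [0,0,0],"turn": [0,0,0],"grip": 0.6}
    - {"travel": [0,0,0],"turn": [0,0,0],"grip": 0.3}
    - {"travel": [0,0,0],"turn": [0,0,0],"grip": 0.1}
    - {"travel": [0,0,0],"turn": [0,0,0],"grip": 0.1}
    - {"travel": [0,0,0],"turn": [0,0,0],"grip": 0.1}
    - {"travel": [0,-4,0],"turn": [0,0,0],"grip": 0.1}
    - {"travel": [0,-9,0],"turn": [0,0,0],"grip": 0}
    - {"travel": [0,-14,0],"turn": [0,0,0],"grip": 0}
    - {"travel": [0,-14,0],"turn": [0,0,0],"grip": 0}

```text
time: 19.52
tcp_pos: [0.568, -0.0995, 0.2019]
tool_rot: [0.516, 0.487, -0.484, -0.511]
contact_force: [0.1, -1.0, -1.2]
width: 1.002
```

```bash
python3 - <<'E'
from look import *
info(); p=rig(*CAD)(-66.5,42.5,0); print(p,go(p[0]+.001,p[1],.21,87),go(p[0]+.001,p[1],.069,87))
E
```

```text
t 19.52 tcp [ 0.568  -0.0995  0.2019] th 86.8 ydir [ 0.008 -0.003 -1.   ] j [-0.3   0.39 -0.18  1.   -0.   -0.25] w 1.002 F [ 0.1 -1.  -1.2]
[np.float64(0.44681541407914593), np.float64(-0.3110779036827748), 0.0] ([-21.8, -0.86, 10.82], [0.5, -0.2, -0.1]) ([-21.77, 13.24, 10.94], [0.5, -0.2, -0.1])
```

carry_out:
  steps:
    - {"travel": [-5,-0.9,2.5],"turn": [0.5,-0.2,0],"grip": 0}
    - {"travel": [-10,-0.9,5],"turn": [0.5,-0.2,0],"grip": 0}
    - {"travel": [-15,-0.9,7.5],"turn": [0.5,-0.2,0],"grip": 0}
    - {"travel": [-20,-0.9,10],"turn": [0.5,-0.2,0],"grip": 0}
    - {"travel": [-21.8,-0.9,10.9],"turn": [0.5,-0.2,0],"grip": 0}
    - {"travel": [-21.8,-0.9,10.9],"turn": [0.5,-0.2,0],"grip": 0}
    - {"travel": [-21.8,-0.9,10.9],"turn": [0.5,-0.2,0],"grip": 0}

```text
time: 20.4
tcp_pos: [0.4445, -0.3091, 0.2058]
tool_rot: [-0.51, -0.485, 0.489, 0.515]
contact_force: [-0.9, -0.3, -0.4]
width: 1.0
```

```bash
python3 - <<'E'
from look import *
info(); look('9',(130,160,320,320),(230,130,480,290)); p=rig(*CAD)(-66.5,42.5,0); print(go(p[0]+.001,p[1],.069,87))
E
```

```text
t 20.4 tcp [ 0.4445 -0.3091  0.2058] th 87.1 ydir [-0.009  0.002 -1.   ] j [-0.74  0.34 -0.25  1.   -0.   -0.69] w 1.0 F [-0.9 -0.3 -0.4]
([-0.21, 13.7, -0.44], [-0.5, 0.1, 0.0])
```

View pics/x9.png

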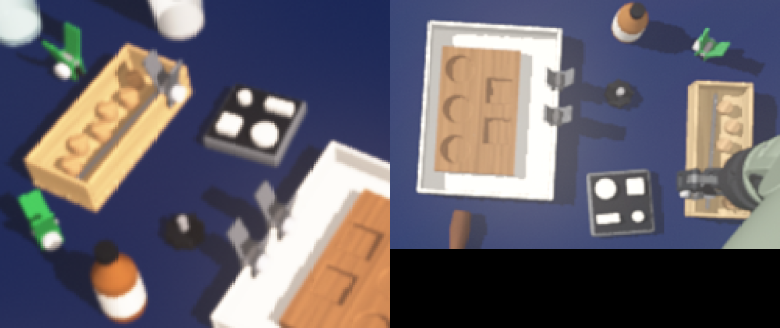

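Both lamps are on the rim (scene crop (250,245) and (272,210)). Now the third lamp.

carry_out:
  steps:
    - {"travel": [-0.2,5,-0.3],"turn": [-0.4,0,0],"grip": 0}
    - {"travel": [-0.2,9,-0.3],"turn": [-0.4,0,0],"grip": 0}
    - {"travel": [-0.2,12,-0.3],"turn": [-0.4,0,0],"grip": 0}
    - {"travel": [-0.2,13.6,-0.3],"turn": [-0.4,0,0],"grip": 0}
    - {"travel": [-0.2,13.6,-0.3],"turn": [-0.4,0,0],"grip": 0}
    - {"travel": [-0.2,13.6,-0.3],"turn": [-0.4,0,0],"grip": 0.4}
    - {"travel": [-0.2,13.6,-0.3],"turn": [-0.4,0,0],"grip": 0.9}
    - {"travel": [-0.2,13.6,-0.3],"turn": [-0.4,0,0],"grip": 0.9}
    - {"travel": [-0.2,13.6,-0.3],"turn": [-0.4,0,0],"grip": 0.9}
    - {"travel": [-0.2,13.6,-0.3],"turn": [-0.4,0,0],"grip": 0.9}

```text
time: 21.75
tcp_pos: [0.4471, -0.3134, 0.0722]
tool_rot: [0.514, 0.487, -0.487, -0.512]
contact_force: [0.1, 0.8, 8.1]
width: 0.199
```

```bash
python3 - <<'E'
from look import *
info()
E
```

```text
t 21.75 tcp [ 0.4471 -0.3134  0.0722] th 87.0 ydir [ 0.001 -0.002 -1.   ] j [-0.75  0.48 -0.42  0.68 -0.   -0.69] w 0.199 F [0.1 0.8 8.1]
```

carry_out:
  steps:
    - {"travel": [0,-1,0],"turn": [0,0,0],"grip": 0.9}
    - {"travel": [0,-3,0],"turn": [0,0,0],"grip": 0.9}
    - {"travel": [0,-6,0],"turn": [0,0,0],"grip": 0.9}
    - {"travel": [0,-10,0],"turn": [0,0,0],"grip": 0.9}
    - {"travel": [0,-13,0],"turn": [0,0,0],"grip": 0.9}
    - {"travel": [0,-13,0],"turn": [0,0,0],"grip": 0.9}

```text
time: 22.5
tcp_pos: [0.4474, -0.3136, 0.2034]
tool_rot: [0.514, 0.487, -0.487, -0.511]
contact_force: [0.2, -1.1, -0.9]
width: 0.195
```

```bash
python3 - <<'E'
from look import *
info(); p=rig(*TRAY)(-65,-122.5,0); print(p,go(p[0],p[1],.2,86.7))
E
```

```text
t 22.5 tcp [ 0.4474 -0.3136  0.2034] th 87.0 ydir [ 0.002 -0.004 -1.   ] j [-0.75  0.34 -0.25  0.98 -0.   -0.69] w 0.195 F [ 0.2 -1.1 -0.9]
[np.float64(0.5050561886175411), np.float64(-0.0950552107828466), 0.0] ([22.13, 0.27, -4.62], [0.1, 0.3, -0.2])
```

carry_out:
  steps:
    - {"travel": [4,0.2,-0.8],"turn": [0,0.3,0],"grip": 0.9}
    - {"travel": [9,0.2,-1.9],"turn": [0,0.3,0],"grip": 0.9}
    - {"travel": [14,0.2,-2.9],"turn": [0,0.3,0],"grip": 0.9}
    - {"travel": [19,0.2,-4],"turn": [0,0.3,0],"grip": 0.9}
    - {"travel": [22.1,0.2,-4.6],"turn": [0,0.3,0],"grip": 0.9}
    - {"travel": [22.1,0.2,-4.6],"turn": [0,0.3,0],"grip": 0.9}
    - {"travel": [22.1,0.2,-4.6],"turn": [0,0.3,0],"grip": 0.9}

```text
time: 23.38
tcp_pos: [0.503, -0.0943, 0.1976]
tool_rot: [-0.513, -0.485, 0.486, 0.515]
contact_force: [0.3, -0.7, 0.0]
width: 0.198
```

```bash
python3 - <<'E'
from look import *
info(); look('10',(200,160,350,320),(230,130,480,290)); p=rig(*TRAY)(-65,-122.5,0); print(p,go(p[0],p[1],.060,86.7))
E
```

```text
t 23.38 tcp [ 0.503  -0.0943  0.1976] th 86.7 ydir [-0.003 -0.    -1.   ] j [-0.33  0.28 -0.34  0.95 -0.   -0.27] w 0.198 F [ 0.3 -0.7  0. ]
[np.float64(0.5050561886175411), np.float64(-0.0950552107828466), 0.0] ([0.0, 13.78, -0.23], [-0.1, -0.1, -0.0])
```

View pics/x10.png

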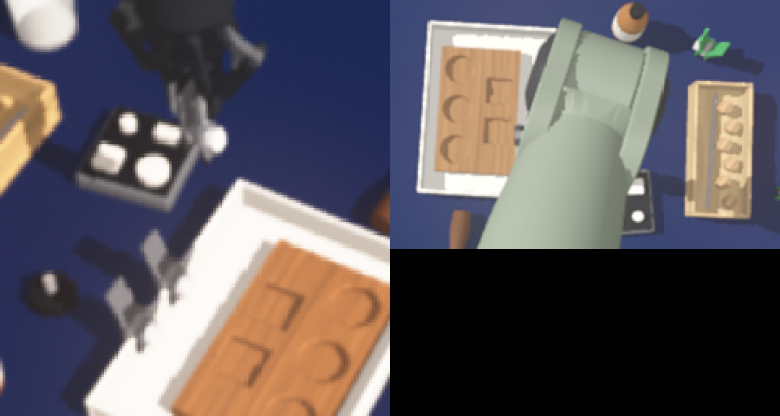

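The third lamp is held, lens toward the tray. Lowering.

carry_out:
  steps:
    - {"travel": [0,5,-0.2],"turn": [0,0,0],"grip": 0.9}
    - {"travel": [0,9,-0.2],"turn": [0,0,0],"grip": 0.9}
    - {"travel": [0,11,-0.2],"turn": [0,0,0],"grip": 0.9}
    - {"travel": [0,12,-0.2],"turn": [0,0,0],"grip": 0.9}
    - {"travel": [0,13,-0.2],"turn": [0,0,0],"grip": 0.9}
    - {"travel": [0,13.5,-0.2],"turn": [0,0,0],"grip": 0.9}
    - {"travel": [0,13.8,-0.2],"turn": [0,0,0],"grip": 0.9}
    - {"travel": [0,14.0,-0.2],"turn": [0,0,0],"grip": 0.9}
    - {"travel": [0,14.0,-0.2],"turn": [0,0,0],"grip": 0.9}

```text
time: 24.6
tcp_pos: [0.5056, -0.0942, 0.0586]
tool_rot: [-0.514, -0.485, 0.486, 0.514]
contact_force: [-0.7, 0.1, 1.1]
width: 0.195
```

carry_out:
  steps:
    - {"travel": [0,0.2,0],"turn": [0,0,0],"grip": 0.9}
    - {"travel": [0,0.2,0],"turn": [0,0,0],"grip": 0.9}

```text
time: 24.85
tcp_pos: [0.5057, -0.0942, 0.0584]
tool_rot: [0.514, 0.485, -0.486, -0.514]
contact_force: [-4.6, 2.2, 18.5]
width: 0.2
```

carry_out:
  steps:
    - {"travel": [0,0,0],"turn": [0,0,0],"grip": 0.6}
    - {"travel": [0,0,0],"turn": [0,0,0],"grip": 0.3}
    - {"travel": [0,0,0],"turn": [0,0,0],"grip": 0.1}
    - {"travel": [0,0,0],"turn": [0,0,0],"grip": 0.1}
    - {"travel": [0,0,0],"turn": [0,0,0],"grip": 0.1}
    - {"travel": [0,-4,0],"turn": [0,0,0],"grip": 0.1}
    - {"travel": [0,-9,0],"turn": [0,0,0],"grip": 0}
    - {"travel": [0,-14,0],"turn": [0,0,0],"grip": 0}
    - {"travel": [0,-14,0],"turn": [0,0,0],"grip": 0}

```text
time: 25.98
tcp_pos: [0.5083, -0.0951, 0.2002]
tool_rot: [0.516, 0.486, -0.485, -0.512]
contact_force: [0.9, 0.7, -0.5]
width: 0.998
```

```bash
python3 - <<'E'
from look import *
info(); look('11',(200,160,500,420),(100,130,400,390))
c=dict(scene=dict(np.load('pics/s11.npz')),top=dict(np.load('pics/t11.npz')))
for n,cc in c.items():
    m=lights(cc); print(n)
    for s,ce,b in blobs(m,60):
        if s[4]>900: continue
        u,h=hullcent(b); X=ray(cc,u,.012); r=cv2.minAreaRect(h)
        if .1<X[0]<.8 and X[1]>.15: print(s[:5],u.round(1),X[:2].round(4), round(r[2],1), cc['frame'][b].mean(0).round())
E
```

```text
t 25.98 tcp [ 0.5083 -0.0951  0.2002] th 86.7 ydir [ 0.006 -0.002 -1.   ] j [-0.33  0.28 -0.33  0.95 -0.   -0.27] w 0.998 F [ 0.9  0.7 -0.5]
scene
[407 294  25  25 424] [418.9 305.8] [0.5096 0.2573] 53.1 [188. 177. 172.]
[396 329  22  24 407] [406.7 340.4] [0.6033 0.2571] 26.6 [189. 177. 172.]
[443 346  23  24 433] [454.3 357.6] [0.602  0.3615] 90.0 [186. 174. 170.]
[421 374  24  26 470] [432.1 386.4] [0.6821 0.3352] 26.6 [184. 115. 135.]
[460 391  24  26 493] [471.5 403.5] [0.6857 0.417 ] 90.0 [183. 114. 134.]
top
[116 150  21  19 310] [126.3 159. ] [0.6859 0.42  ] 90.0 [185. 140. 153.]
[150 151  20  19 301] [159.5 160.3] [0.6822 0.3379] 45.0 [185. 140. 154.]
[138 183  21  19 300] [148.1 192.1] [0.6024 0.3649] 26.6 [190. 185. 181.]
[181 182  20  19 290] [190.6 191.3] [0.6037 0.2602] 45.0 [190. 184. 181.]
[123 219  30  21 455] [137.5 229.3] [0.5104 0.3896] 16.7 [139. 136. 139.]
[179 218  23  22 311] [190.2 229.1] [0.5097 0.2606] 36.9 [192. 186. 183.]
[136 262  21  19 306] [145.8 271.1] [0.4076 0.3679] 90.0 [189. 183. 180.]
```

View pics/x11.png

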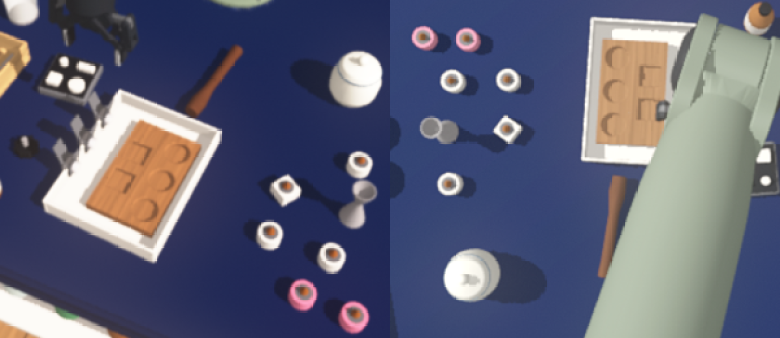

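All three lamps are on the rim (scene crop (65,155), (82,130), (100,107)). The tealights are unmoved. Going to the round light nearest the tray (top px (191,191)), which is white rather than pink.

```bash
python3 - <<'E'
from look import *
info(); print(go(.6035,.2587,.15,86.7))
for x,y in((64,32),(0,32),(-64,32),(-32,-32),(32,-32)): print(x,y,np.round(rig(*TRAY)(x,y,0),4))
E
```

```text
t 26.07 tcp [ 0.5056 -0.0942  0.1962] th 86.7 ydir [-0.001 -0.    -1.   ] j [-0.33  0.29 -0.34  0.94 -0.   -0.27] w 1.002 F [-0.7 -0.3 -0.3]
([35.79, 4.61, -7.77], [-0.1, 0.0, -0.0])
64 32 [0.6427 0.0518 0.    ]
0 32 [0.5788 0.0554 0.    ]
-64 32 [0.5149 0.0591 0.    ]
-32 -32 [ 0.5432 -0.0066  0.    ]
32 -32 [ 0.6071 -0.0103  0.    ]
```

carry_out:
  steps:
    - {"travel": [6,0,-1.3],"turn": [0,0,0],"grip": 0}
    - {"travel": [12,0.5,-2.6],"turn": [0,0,0],"grip": 0}
    - {"travel": [18,1.5,-3.9],"turn": [0,0,0],"grip": 0}
    - {"travel": [24,2.5,-5.2],"turn": [0,0,0],"grip": 0}
    - {"travel": [30,3.5,-6.5],"turn": [0,0,0],"grip": 0}
    - {"travel": [35.2,4.6,-7.7],"turn": [0,0,0],"grip": 0}
    - {"travel": [35.8,4.6,-7.8],"turn": [0,0,0],"grip": 0}
    - {"travel": [35.8,4.6,-7.8],"turn": [0,0,0],"grip": 0}
    - {"travel": [35.8,4.6,-7.8],"turn": [0,0,0],"grip": 0}
  grip_force: 25

```text
time: 27.2
tcp_pos: [0.6033, 0.2573, 0.1497]
tool_rot: [-0.514, -0.484, 0.486, 0.515]
contact_force: [-0.6, -0.7, -0.2]
width: 0.998
```

```bash
python3 - <<'E'
from look import *
look('12',(360,240,500,380),(100,130,400,390)); info(); print(go(.6035,.2587,.01,86.7))
E
```

```text
t 27.3 tcp [0.6038 0.2573 0.1504] th 86.6 ydir [-0.002 -0.    -1.   ] j [ 0.29  0.58 -0.    0.99  0.    0.35] w 0.999 F [-0.7  1.8  0.5]
([0.14, 14.04, 0.01], [-0.1, -0.1, -0.0])
```

View pics/x12.png

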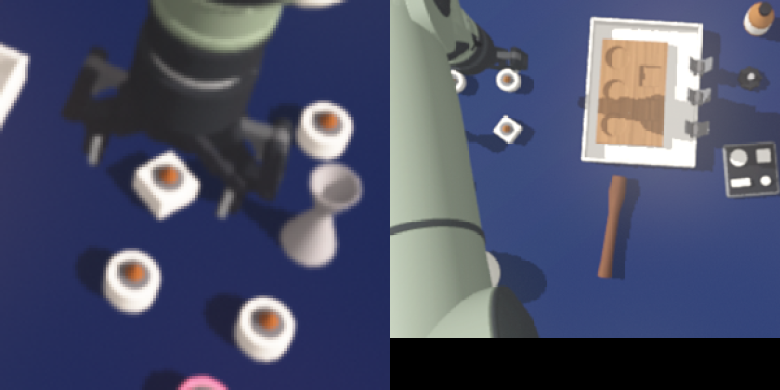

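```bash
python3 - <<'E'
from look import *
c=dict(np.load('pics/s12.npz')); k=390/140
for X in [(.6035,.2587,.012),(.6035,.2573,.163),(.6035-.0,.2573-.045,.163),(.6035,.2573+.045,.163)]: print((proj(c,X)-[360,240])*k)
E
```

```text
[131.91025384 280.69410451]
[160.62445376 180.38867605]
[ 98.56654915 158.48399587]
[224.031924   202.76971463]
```

Predicted fingertips match what is seen to about 1 mm. I'll descend and grip.

carry_out:
  steps:
    - {"travel": [0.1,5,0],"turn": [0,0,0],"grip": 0}
    - {"travel": [0.14,9,0],"turn": [0,0,0],"grip": 0}
    - {"travel": [0.14,12,0],"turn": [0,0,0],"grip": 0}
    - {"travel": [0.14,14,0],"turn": [0,0,0],"grip": 0}
    - {"travel": [0.14,14,0],"turn": [0,0,0],"grip": 0}
    - {"travel": [0.14,14,0],"turn": [0,0,0],"grip": 0.4}
    - {"travel": [0.14,14,0],"turn": [0,0,0],"grip": 0.7}
    - {"travel": [0.14,14,0],"turn": [0,0,0],"grip": 0.7}
    - {"travel": [0.14,14,0],"turn": [0,0,0],"grip": 0.7}

```text
time: 28.42
tcp_pos: [0.6045, 0.2604, 0.0116]
tool_rot: [0.514, 0.486, -0.485, -0.514]
contact_force: [-0.8, -1.9, 6.4]
width: 0.453
```

```bash
python3 - <<'E'
from look import *
look('13',(360,240,500,380),(100,130,400,390)); info()
E
```

```text
t 28.52 tcp [0.6045 0.2604 0.0115] th 86.7 ydir [ 0.  0. -1.] j [ 0.29  0.72 -0.13  0.71  0.    0.35] w 0.455 F [-0.3 -1.3  6.4]
```

View pics/x13.png

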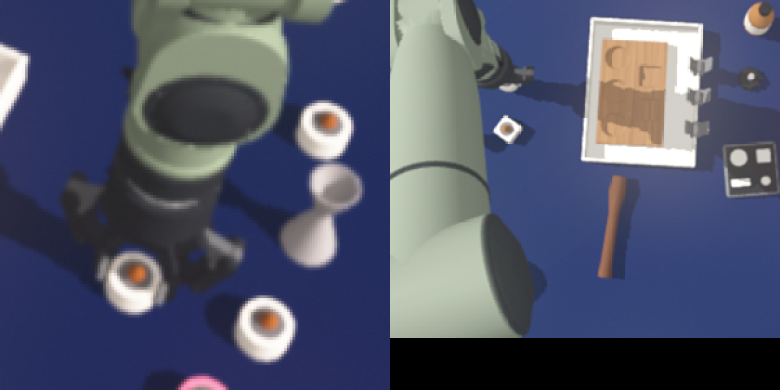

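carry_out:
  steps:
    - {"travel": [0,-1.5,0],"turn": [0,0,0],"grip": 0.7}
    - {"travel": [0,-5,0],"turn": [0,0,0],"grip": 0.7}
    - {"travel": [0,-9,0],"turn": [0,0,0],"grip": 0.7}
    - {"travel": [0,-9,0],"turn": [0,0,0],"grip": 0.7}

```text
time: 29.02
tcp_pos: [0.6066, 0.2613, 0.1048]
tool_rot: [0.515, 0.488, -0.483, -0.513]
contact_force: [0.4, 0.9, 0.3]
width: 0.452
```

```bash
python3 - <<'E'
from look import *
info(); print(go(.6435,.0522,.10,86.7))
E
```

```text
t 29.02 tcp [0.6066 0.2613 0.1048] th 86.7 ydir [ 0.006  0.002 -1.   ] j [ 0.29  0.62 -0.05  0.89  0.    0.35] w 0.452 F [0.4 0.9 0.3]
([-20.66, 0.45, -4.87], [0.3, 0.0, 0.2])
```

carry_out:
  steps:
    - {"travel": [-5,0,-1.2],"turn": [0.3,0,0.2],"grip": 0.7}
    - {"travel": [-10,0.2,-2.4],"turn": [0.3,0,0.2],"grip": 0.7}
    - {"travel": [-15,0.4,-3.6],"turn": [0.3,0,0.2],"grip": 0.7}
    - {"travel": [-19,0.4,-4.5],"turn": [0.3,0,0.2],"grip": 0.7}
    - {"travel": [-20.6,0.5,-4.9],"turn": [0.3,0,0.2],"grip": 0.7}
    - {"travel": [-20.6,0.5,-4.9],"turn": [0.3,0,0.2],"grip": 0.7}
    - {"travel": [-20.6,0.5,-4.9],"turn": [0.3,0,0.2],"grip": 0.7}
    - {"travel": [-20.6,0.5,-4.9],"turn": [0.3,0,0.2],"grip": 0.7}

```text
time: 30.02
tcp_pos: [0.6405, 0.0534, 0.0949]
tool_rot: [-0.512, -0.483, 0.489, 0.515]
contact_force: [-0.3, 0.4, -1.0]
width: 0.451
```

```bash
python3 - <<'E'
from look import *
info(); print(go(.6437,.0522,.045,86.7))
E
```

```text
t 30.02 tcp [0.6405 0.0534 0.0949] th 86.8 ydir [-0.007 -0.003 -1.   ] j [-0.03  0.61 -0.1   0.87 -0.    0.02] w 0.451 F [-0.3  0.4 -1. ]
([-0.08, 4.99, -0.36], [-0.4, 0.1, -0.2])
```

carry_out:
  steps:
    - {"travel": [-0.1,3,-0.3],"turn": [-0.3,0,-0.2],"grip": 0.7}
    - {"travel": [-0.1,5,-0.3],"turn": [-0.3,0,-0.2],"grip": 0.7}
    - {"travel": [-0.1,5,-0.3],"turn": [-0.3,0,-0.2],"grip": 0.7}
    - {"travel": [-0.1,5,-0.3],"turn": [-0.3,0,-0.2],"grip": 0.7}

```text
time: 30.52
tcp_pos: [0.6439, 0.0511, 0.0458]
tool_rot: [-0.514, -0.486, 0.486, 0.514]
contact_force: [-0.5, -0.3, 0.8]
width: 0.456
```

```bash
python3 - <<'E'
from look import *
look('14',(230,225,380,365),(240,135,350,265)); info(); print(go(.6437,.0522,.0255,86.7))
E
```

```text
t 30.62 tcp [0.6444 0.0508 0.0462] th 86.8 ydir [ 0.  0. -1.] j [-0.04  0.66 -0.14  0.76  0.    0.02] w 0.452 F [-0.1 -0.7  0. ]
([0.14, 2.07, 0.08], [0.0, 0.1, 0.0])
```

View pics/x14.png

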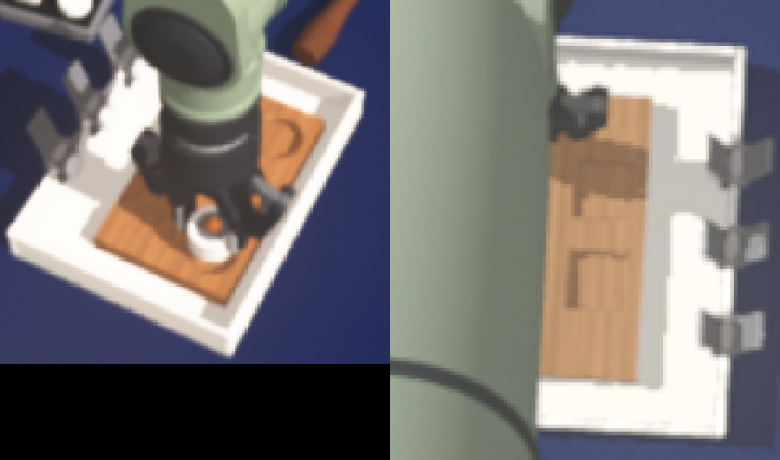

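```bash
python3 - <<'E'
from look import *
c=dict(np.load('pics/s14.npz')); h=hsv(c)
m=(h[...,1]<70)&(h[...,2]>110); 
for s,ce,b in blobs(m,60):
    if 290<ce[0]<330 and 290<ce[1]<335:
        u,hh=hullcent(b); print(s,u,ray(c,u,.0467))
    
E
```

```text
[298 304  24  22 272] [309.35203366 314.18653576] [0.64477097 0.04588338 0.0467    ]
```

carry_out:
  steps:
    - {"travel": [0.1,0.7,0],"turn": [0,0,0],"grip": 0.7}
    - {"travel": [0.1,1.2,0],"turn": [0,0,0],"grip": 0.7}
    - {"travel": [0.1,1.2,0],"turn": [0,0,0],"grip": 0.7}

```text
time: 31.0
tcp_pos: [0.6434, 0.0513, 0.0324]
tool_rot: [-0.514, -0.485, 0.486, 0.515]
contact_force: [0.6, -0.7, 0.3]
width: 0.452
```

```bash
python3 - <<'E'
from look import *
info()
E
```

```text
t 31.0 tcp [0.6434 0.0513 0.0324] th 86.7 ydir [-0.002  0.    -1.   ] j [-0.03  0.68 -0.16  0.74 -0.    0.02] w 0.452 F [ 0.6 -0.7  0.3]
```

carry_out:
  steps:
    - {"travel": [0,0.2,0],"turn": [0,0,0],"grip": 0.7}
    - {"travel": [0,0.4,0],"turn": [0,0,0],"grip": 0.7}
    - {"travel": [0,0.4,0],"turn": [0,0,0],"grip": 0.7}

```text
time: 31.38
tcp_pos: [0.6436, 0.0514, 0.0289]
tool_rot: [-0.514, -0.485, 0.486, 0.515]
contact_force: [0.6, 1.0, -1.5]
width: 0.454
```

Base is now about 17 mm up, below the board top, with no contact force. Continuing to the floor.

carry_out:
  steps:
    - {"travel": [0,0.2,0],"turn": [0,0,0],"grip": 0.7}
    - {"travel": [0,0.4,0],"turn": [0,0,0],"grip": 0.7}
    - {"travel": [0,0.4,0],"turn": [0,0,0],"grip": 0.7}
    - {"travel": [0,0.4,0],"turn": [0,0,0],"grip": 0.7}

```text
time: 31.88
tcp_pos: [0.6435, 0.0514, 0.0249]
tool_rot: [-0.514, -0.485, 0.486, 0.515]
contact_force: [2.1, -0.7, -0.8]
width: 0.451
```

carry_out:
  steps:
    - {"travel": [0,0,0],"turn": [0,0,0],"grip": 0.45}
    - {"travel": [0,0,0],"turn": [0,0,0],"grip": 0.42}
    - {"travel": [0,0,0],"turn": [0,0,0],"grip": 0.42}
    - {"travel": [0,0,0],"turn": [0,0,0],"grip": 0.42}
    - {"travel": [0,-4,0],"turn": [0,0,0],"grip": 0.42}
    - {"travel": [0,-9,0],"turn": [0,0,0],"grip": 0}
    - {"travel": [0,-13,0],"turn": [0,0,0],"grip": 0}
    - {"travel": [0,-13,0],"turn": [0,0,0],"grip": 0}

```text
time: 32.88
tcp_pos: [0.6464, 0.0514, 0.1593]
tool_rot: [0.516, 0.487, -0.484, -0.513]
contact_force: [0.0, -0.4, -0.2]
width: 0.999
```

```bash
python3 - <<'E'
from look import *
look('15',(220,225,490,365),(100,135,350,285)); info(); print(go(.6022,.364,.15,86.7))
E
```

```text
t 32.98 tcp [0.6437 0.0514 0.1551] th 86.7 ydir [-0.001  0.    -1.   ] j [-0.03  0.56 -0.03  0.99  0.    0.02] w 0.995 F [ 0.3 -0.4 -2. ]
([30.97, 0.52, 5.93], [-0.1, 0.0, -0.0])
```

View pics/x15.png

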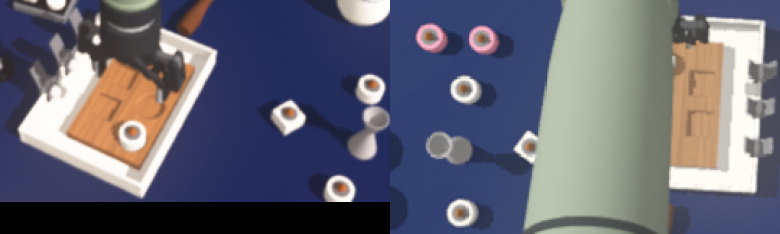

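The first light sits in the well nearest the camera. Next is the white round light at top px (148,192), near but not one of the pink pair.

carry_out:
  steps:
    - {"travel": [5.5,0,1],"turn": [0,0,0],"grip": 0}
    - {"travel": [11,0,2],"turn": [0,0,0],"grip": 0}
    - {"travel": [16.5,0.5,3],"turn": [0,0,0],"grip": 0}
    - {"travel": [22,0.5,4],"turn": [0,0,0],"grip": 0}
    - {"travel": [27,0.5,5],"turn": [0,0,0],"grip": 0}
    - {"travel": [31,0.5,5.9],"turn": [0,0,0],"grip": 0}
    - {"travel": [31,0.5,5.9],"turn": [0,0,0],"grip": 0}
    - {"travel": [31,0.5,5.9],"turn": [0,0,0],"grip": 0}
    - {"travel": [31,0.5,5.9],"turn": [0,0,0],"grip": 0}

```text
time: 34.1
tcp_pos: [0.6026, 0.3628, 0.1493]
tool_rot: [-0.514, -0.484, 0.486, 0.515]
contact_force: [-0.4, 0.8, -0.1]
width: 1.001
```

```bash
cat > meas.py <<'E'
from look import *
def meas(tag):
    for n in('s','t'):
        c=dict(np.load(f'pics/{n}{tag}.npz')); m=lights(c)
        for s,ce,b in blobs(m,60):
            if s[4]>900: continue
            u,h=hullcent(b); X=ray(c,u,.012)
            if .1<X[0]<.8 and X[1]>.15: print(n,s[2:5],u.round(1),X[:2].round(4), c['frame'][b].mean(0).round())
E
python3 - <<'E'
from meas import *
look('16',(360,240,500,380),(240,135,350,265)); info(); meas('16'); print(go(.6022,.364,.0105,86.7))
E
```

```text
t 34.2 tcp [0.6029 0.3629 0.1499] th 86.6 ydir [-0.002 -0.    -1.   ] j [0.44 0.67 0.16 1.06 0.   0.5 ] w 1.002 F [-0.5  0.6 -0.3]
s [ 17  15 115] [454.2 285.6] [0.4248 0.3178] [67. 65. 69.]
s [ 25  25 425] [418.9 305.8] [0.5096 0.2574] [194. 183. 180.]
s [ 24  27 400] [472.1 322.8] [0.5051 0.3777] [148. 139. 142.]
s [ 23  24 431] [454.4 357.6] [0.602  0.3617] [194. 182. 178.]
s [ 24  26 474] [432.1 386.4] [0.682  0.3352] [190. 122. 143.]
s [ 26  26 500] [471.4 403.5] [0.6857 0.4169] [189. 120. 141.]
t [ 20  19 301] [159.5 160.3] [0.6822 0.3379] [199. 155. 168.]
t [ 30  22 460] [137.5 229.3] [0.5103 0.3896] [153. 151. 153.]
t [ 23  22 312] [190.1 229.1] [0.5097 0.2607] [203. 198. 196.]
t [ 21  19 307] [145.8 271.1] [0.4076 0.3679] [201. 196. 194.]
([0.11, 13.94, 0.04], [-0.1, -0.1, -0.0])
```

View pics/x16.png

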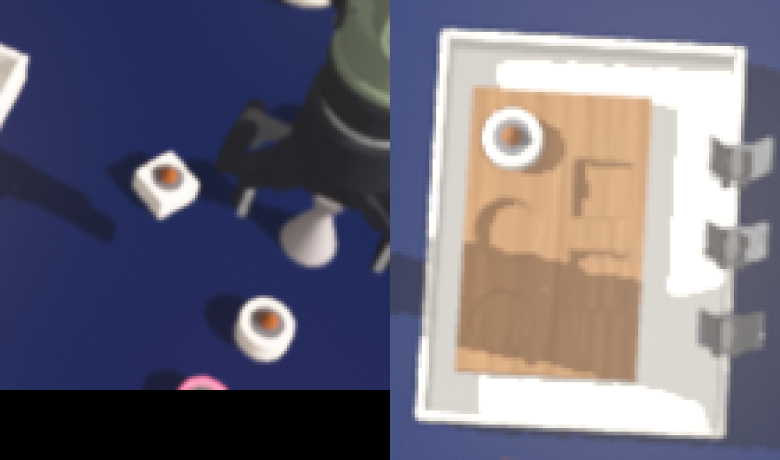

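The light in the well looks centred (top crop (512,138)). The target light is unmoved, so I'll pick it.

carry_out:
  steps:
    - {"travel": [0.1,5,0],"turn": [0,0,0],"grip": 0}
    - {"travel": [0.1,9,0],"turn": [0,0,0],"grip": 0}
    - {"travel": [0.1,12,0],"turn": [0,0,0],"grip": 0}
    - {"travel": [0.1,13.95,0],"turn": [0,0,0],"grip": 0}
    - {"travel": [0.1,13.95,0],"turn": [0,0,0],"grip": 0}
    - {"travel": [0.1,13.95,0],"turn": [0,0,0],"grip": 0.4}
    - {"travel": [0.1,13.95,0],"turn": [0,0,0],"grip": 0.7}
    - {"travel": [0.1,13.95,0],"turn": [0,0,0],"grip": 0.7}
    - {"travel": [0.1,13.95,0],"turn": [0,0,0],"grip": 0.7}

```text
time: 35.33
tcp_pos: [0.6032, 0.3658, 0.0122]
tool_rot: [-0.514, -0.486, 0.485, 0.514]
contact_force: [-0.5, -0.9, 6.1]
width: 0.455
```

```bash
python3 - <<'E'
from meas import *
info()
E
```

```text
t 35.33 tcp [0.6032 0.3658 0.0122] th 86.7 ydir [ 0.001  0.001 -1.   ] j [0.44 0.8  0.02 0.8  0.   0.5 ] w 0.455 F [-0.5 -0.9  6.1]
```

carry_out:
  steps:
    - {"travel": [0,-1.5,0],"turn": [0,0,0],"grip": 0.7}
    - {"travel": [0,-5,0],"turn": [0,0,0],"grip": 0.7}
    - {"travel": [0,-9,0],"turn": [0,0,0],"grip": 0.7}
    - {"travel": [0,-9,0],"turn": [0,0,0],"grip": 0.7}

```text
time: 35.83
tcp_pos: [0.6052, 0.3667, 0.1058]
tool_rot: [0.514, 0.488, -0.483, -0.514]
contact_force: [0.2, -0.3, -0.4]
width: 0.451
```

```bash
python3 - <<'E'
from meas import *
info(); print(go(.5800,.0552,.10,86.7))
E
```

```text
t 35.83 tcp [0.6052 0.3667 0.1058] th 86.7 ydir [ 0.006  0.004 -1.   ] j [0.44 0.7  0.11 0.96 0.   0.5 ] w 0.451 F [ 0.2 -0.3 -0.4]
([-31.25, 0.45, 0.75], [0.3, 0.0, 0.2])
```

carry_out:
  steps:
    - {"travel": [-6,0,0.1],"turn": [0,0,0],"grip": 0.7}
    - {"travel": [-12,0.2,0.2],"turn": [0,0,0],"grip": 0.7}
    - {"travel": [-18,0.4,0.4],"turn": [0,0,0],"grip": 0.7}
    - {"travel": [-24,0.4,0.6],"turn": [0,0,0],"grip": 0.7}
    - {"travel": [-29,0.5,0.7],"turn": [0,0,0],"grip": 0.7}
    - {"travel": [-31.2,0.5,0.8],"turn": [0,0,0],"grip": 0.7}
    - {"travel": [-31.2,0.5,0.8],"turn": [0,0,0],"grip": 0.7}
    - {"travel": [-31.2,0.5,0.8],"turn": [0,0,0],"grip": 0.7}
    - {"travel": [-31.2,0.5,0.8],"turn": [0,0,0],"grip": 0.7}

```text
time: 36.95
tcp_pos: [0.5766, 0.0554, 0.0955]
tool_rot: [-0.513, -0.486, 0.486, 0.514]
contact_force: [0.7, -0.4, 0.7]
width: 0.454
```

```bash
python3 - <<'E'
from meas import *
info(); print(go(.5800,.0552,.036,86.7))
E
```

```text
t 36.95 tcp [0.5766 0.0554 0.0955] th 86.8 ydir [-0.002  0.    -1.   ] j [-0.03  0.5  -0.3   0.77  0.    0.02] w 0.454 F [ 0.7 -0.4  0.7]
([-0.01, 5.95, -0.35], [-0.1, 0.1, 0.0])
```

carry_out:
  steps:
    - {"travel": [0,3,-0.3],"turn": [0,0,0],"grip": 0.7}
    - {"travel": [0,5,-0.3],"turn": [0,0,0],"grip": 0.7}
    - {"travel": [0,5.8,-0.3],"turn": [0,0,0],"grip": 0.7}
    - {"travel": [0,6.2,-0.3],"turn": [0,0,0],"grip": 0.7}
    - {"travel": [0,6.2,-0.3],"turn": [0,0,0],"grip": 0.7}

```text
time: 37.58
tcp_pos: [0.5799, 0.0544, 0.0341]
tool_rot: [-0.514, -0.485, 0.486, 0.514]
contact_force: [-0.2, 0.7, 0.4]
width: 0.451
```

```bash
python3 - <<'E'
from meas import *
info(); print(go(.5800,.0552,.0252,86.7))
E
```

```text
t 37.58 tcp [0.5799 0.0544 0.0341] th 86.8 ydir [-0.001  0.    -1.   ] j [-0.03  0.58 -0.34  0.65  0.    0.02] w 0.451 F [-0.2  0.7  0.4]
([0.08, 0.89, -0.0], [-0.1, 0.1, 0.0])
```

carry_out:
  steps:
    - {"travel": [0.06,0.3,0],"turn": [0,0,0],"grip": 0.7}
    - {"travel": [0.06,0.6,0],"turn": [0,0,0],"grip": 0.7}
    - {"travel": [0.06,0.6,0],"turn": [0,0,0],"grip": 0.7}

```text
time: 37.95
tcp_pos: [0.5798, 0.0547, 0.0276]
tool_rot: [-0.514, -0.485, 0.486, 0.514]
contact_force: [0.3, 0.6, -0.9]
width: 0.456
```

carry_out:
  steps:
    - {"travel": [0,0.25,0],"turn": [0,0,0],"grip": 0.7}
    - {"travel": [0,0.25,0],"turn": [0,0,0],"grip": 0.7}
    - {"travel": [0,0.25,0],"turn": [0,0,0],"grip": 0.45}
    - {"travel": [0,0.25,0],"turn": [0,0,0],"grip": 0.42}
    - {"travel": [0,0.25,0],"turn": [0,0,0],"grip": 0.42}
    - {"travel": [0,0.25,0],"turn": [0,0,0],"grip": 0.42}
    - {"travel": [0,-4,0],"turn": [0,0,0],"grip": 0.42}
    - {"travel": [0,-9,0],"turn": [0,0,0],"grip": 0}
    - {"travel": [0,-13,0],"turn": [0,0,0],"grip": 0}
    - {"travel": [0,-13,0],"turn": [0,0,0],"grip": 0}

```text
time: 39.2
tcp_pos: [0.5824, 0.0546, 0.1613]
tool_rot: [0.515, 0.487, -0.484, -0.513]
contact_force: [1.1, 0.0, 0.3]
width: 0.999
```

```bash
python3 - <<'E'
from meas import *
look('17',(220,225,490,365),(100,135,350,285)); info(); meas('17'); print(go(.4078,.367,.15,86.7))
E
```

```text
t 39.3 tcp [0.5797 0.0547 0.1575] th 86.7 ydir [-0.001  0.    -1.   ] j [-0.03  0.44 -0.21  0.91  0.    0.02] w 0.997 F [-1.   0.4 -0.1]
s [ 25  25 424] [418.9 305.8] [0.5096 0.2573] [190. 179. 175.]
s [ 24  26 469] [432.1 386.4] [0.6821 0.3352] [186. 116. 137.]
s [ 25  26 494] [471.6 403.5] [0.6857 0.4173] [185. 115. 136.]
t [ 21  19 310] [126.3 159. ] [0.6859 0.42  ] [185. 140. 153.]
t [ 20  19 301] [159.5 160.3] [0.6822 0.3379] [185. 140. 154.]
t [ 30  21 455] [137.5 229.3] [0.5104 0.3896] [139. 136. 138.]
t [ 21  19 309] [145.9 271.2] [0.4074 0.3677] [188. 182. 180.]
([30.2, 0.78, 18.95], [-0.1, 0.0, -0.0])
```

View pics/x17.png

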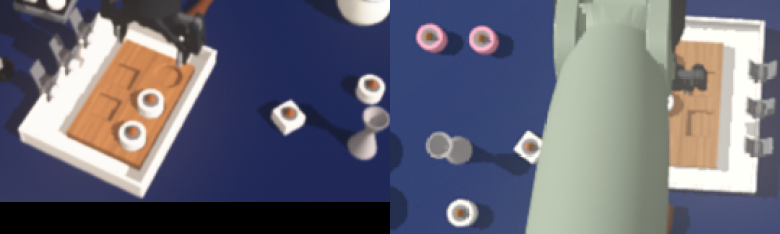

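Two lights are seated. Next is the white round light at top px (146,271).

carry_out:
  steps:
    - {"travel": [5,0,3],"turn": [0,0,0],"grip": 0}
    - {"travel": [10,0,6],"turn": [0,0,0],"grip": 0}
    - {"travel": [15,0.4,9],"turn": [0,0,0],"grip": 0}
    - {"travel": [20,0.4,12],"turn": [0,0,0],"grip": 0}
    - {"travel": [25,0.5,15.5],"turn": [0,0,0],"grip": 0}
    - {"travel": [29,0.7,18.2],"turn": [0,0,0],"grip": 0}
    - {"travel": [30.25,0.75,18.95],"turn": [0,0,0],"grip": 0}
    - {"travel": [30.25,0.75,18.95],"turn": [0,0,0],"grip": 0}
    - {"travel": [30.25,0.75,18.95],"turn": [0,0,0],"grip": 0}

```text
time: 40.42
tcp_pos: [0.4083, 0.3663, 0.1497]
tool_rot: [-0.514, -0.484, 0.486, 0.515]
contact_force: [0.0, -0.1, -0.5]
width: 1.0
```

```bash
python3 - <<'E'
from meas import *
look('18',(380,200,520,380),(240,135,350,265)); info(); meas('18'); print(go(.4076,.367,.0105,86.7))
E
```

```text
t 40.52 tcp [0.4086 0.3663 0.1502] th 86.6 ydir [-0.002 -0.    -1.   ] j [ 0.6   0.39 -0.32  0.86  0.    0.66] w 1.0 F [-0.3  0.1  0.5]
s [ 25  25 423] [418.9 305.8] [0.5096 0.2573] [191. 180. 176.]
s [ 24  26 469] [432.1 386.4] [0.6821 0.3352] [187. 118. 139.]
s [ 26  26 497] [471.5 403.5] [0.6858 0.417 ] [185. 116. 137.]
t [ 21  19 311] [126.3 159. ] [0.6859 0.4199] [196. 151. 165.]
t [ 20  19 301] [159.5 160.3] [0.6822 0.3379] [197. 153. 166.]
t [ 30  22 456] [137.6 229.4] [0.5102 0.3895] [151. 149. 151.]
t [ 23  22 313] [190.1 229.2] [0.5096 0.2607] [201. 196. 194.]
t [ 38  20 516] [136.6 270.7] [0.4088 0.3902] [100. 101. 104.]
([0.07, 13.97, 0.08], [-0.1, -0.1, -0.0])
```

View pics/x18.png

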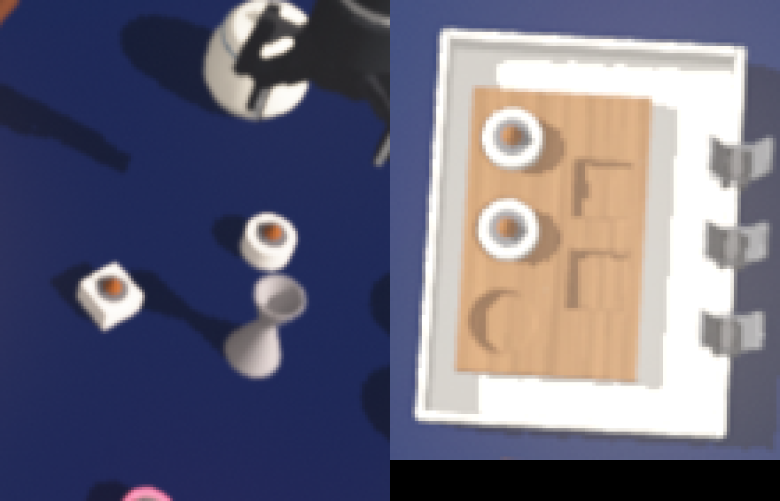

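Both are seated (top crop (512,138), (508,228)), and the target and jigger are clear. Picking the third round light.

carry_out:
  steps:
    - {"travel": [0.05,5,0.1],"turn": [0,0,0],"grip": 0}
    - {"travel": [0.05,9,0.1],"turn": [0,0,0],"grip": 0}
    - {"travel": [0.05,12,0.1],"turn": [0,0,0],"grip": 0}
    - {"travel": [0.05,13.95,0.1],"turn": [0,0,0],"grip": 0}
    - {"travel": [0.05,13.95,0.1],"turn": [0,0,0],"grip": 0}
    - {"travel": [0.05,13.95,0.1],"turn": [0,0,0],"grip": 0.4}
    - {"travel": [0.05,13.95,0.1],"turn": [0,0,0],"grip": 0.7}
    - {"travel": [0.05,13.95,0.1],"turn": [0,0,0],"grip": 0.7}
    - {"travel": [0.05,13.95,0.1],"turn": [0,0,0],"grip": 0.7}

```text
time: 41.65
tcp_pos: [0.4074, 0.3685, 0.0121]
tool_rot: [-0.514, -0.486, 0.485, 0.514]
contact_force: [-0.5, -0.9, 5.2]
width: 0.455
```

```bash
python3 - <<'E'
from meas import *
info()
E
```

```text
t 41.65 tcp [0.4074 0.3685 0.0121] th 86.7 ydir [ 0.     0.001 -1.   ] j [ 0.6   0.57 -0.45  0.55  0.    0.66] w 0.455 F [-0.5 -0.9  5.2]
```

carry_out:
  steps:
    - {"travel": [0,-1.5,0],"turn": [0,0,0],"grip": 0.7}
    - {"travel": [0,-5,0],"turn": [0,0,0],"grip": 0.7}
    - {"travel": [0,-9.5,0],"turn": [0,0,0],"grip": 0.7}
    - {"travel": [0,-9.5,0],"turn": [0,0,0],"grip": 0.7}

```text
time: 42.15
tcp_pos: [0.4093, 0.37, 0.1104]
tool_rot: [-0.514, -0.488, 0.483, 0.514]
contact_force: [0.2, 0.8, -0.3]
width: 0.451
```

```bash
python3 - <<'E'
from meas import *
info(); print(go(.5155,.0590,.10,86.7))
E
```

```text
t 42.15 tcp [0.4093 0.37   0.1104] th 86.7 ydir [ 0.005  0.005 -1.   ] j [ 0.6   0.43 -0.36  0.76  0.    0.66] w 0.451 F [ 0.2  0.8 -0.3]
([-30.45, 0.95, -12.36], [0.3, 0.0, 0.3])
```

carry_out:
  steps:
    - {"travel": [-5.5,0,-2.2],"turn": [0,0,0],"grip": 0.7}
    - {"travel": [-11,0.3,-4.4],"turn": [0,0,0],"grip": 0.7}
    - {"travel": [-16.5,0.5,-6.7],"turn": [0,0,0],"grip": 0.7}
    - {"travel": [-22,0.7,-9],"turn": [0,0,0],"grip": 0.7}
    - {"travel": [-27.5,0.9,-11.2],"turn": [0,0,0],"grip": 0.7}
    - {"travel": [-30.4,0.9,-12.3],"turn": [0,0,0],"grip": 0.7}
    - {"travel": [-30.4,0.9,-12.3],"turn": [0,0,0],"grip": 0.7}
    - {"travel": [-30.4,0.9,-12.3],"turn": [0,0,0],"grip": 0.7}
    - {"travel": [-30.4,0.9,-12.3],"turn": [0,0,0],"grip": 0.7}

```text
time: 43.28
tcp_pos: [0.5116, 0.0587, 0.0966]
tool_rot: [-0.513, -0.485, 0.486, 0.514]
contact_force: [-0.4, -0.4, -0.3]
width: 0.452
```

```bash
python3 - <<'E'
from meas import *
info(); print(go(.5150,.0588,.034,86.7))
E
```

```text
t 43.27 tcp [0.5116 0.0587 0.0966] th 86.8 ydir [-0.002  0.    -1.   ] j [-0.03  0.4  -0.47  0.71  0.    0.03] w 0.452 F [-0.4 -0.4 -0.3]
([0.03, 6.26, -0.35], [-0.1, 0.1, 0.0])
```

carry_out:
  steps:
    - {"travel": [0,3,-0.33],"turn": [0,0,0],"grip": 0.7}
    - {"travel": [0,5,-0.33],"turn": [0,0,0],"grip": 0.7}
    - {"travel": [0,5.8,-0.33],"turn": [0,0,0],"grip": 0.7}
    - {"travel": [0,6.3,-0.33],"turn": [0,0,0],"grip": 0.7}
    - {"travel": [0,6.3,-0.33],"turn": [0,0,0],"grip": 0.7}

```text
time: 43.9
tcp_pos: [0.5156, 0.0579, 0.0339]
tool_rot: [-0.513, -0.486, 0.486, 0.514]
contact_force: [0.4, 1.4, -0.7]
width: 0.45
```

```bash
python3 - <<'E'
from meas import *
info(); print(go(.5150,.0588,.0252,86.7))
E
```

```text
t 43.9 tcp [0.5156 0.0579 0.0339] th 86.8 ydir [-0.001  0.001 -1.   ] j [-0.03  0.49 -0.52  0.56  0.    0.03] w 0.45 F [ 0.4  1.4 -0.7]
([0.08, 0.87, 0.06], [-0.1, 0.1, 0.0])
```

carry_out:
  steps:
    - {"travel": [0.08,0.3,0.03],"turn": [0,0,0],"grip": 0.7}
    - {"travel": [0.08,0.6,0.05],"turn": [0,0,0],"grip": 0.7}
    - {"travel": [0.08,0.6,0.05],"turn": [0,0,0],"grip": 0.7}

```text
time: 44.28
tcp_pos: [0.5153, 0.0583, 0.0277]
tool_rot: [-0.514, -0.485, 0.486, 0.515]
contact_force: [0.6, 0.9, -1.3]
width: 0.451
```

carry_out:
  steps:
    - {"travel": [0,0.25,0],"turn": [0,0,0],"grip": 0.7}
    - {"travel": [0,0.25,0],"turn": [0,0,0],"grip": 0.7}
    - {"travel": [0,0.25,0],"turn": [0,0,0],"grip": 0.45}
    - {"travel": [0,0.25,0],"turn": [0,0,0],"grip": 0.42}
    - {"travel": [0,0.25,0],"turn": [0,0,0],"grip": 0.42}
    - {"travel": [0,0.25,0],"turn": [0,0,0],"grip": 0.42}
    - {"travel": [0,-4,0],"turn": [0,0,0],"grip": 0.42}
    - {"travel": [0,-9,0],"turn": [0,0,0],"grip": 0}
    - {"travel": [0,-13,0],"turn": [0,0,0],"grip": 0}
    - {"travel": [0,-13,0],"turn": [0,0,0],"grip": 0}

```text
time: 45.52
tcp_pos: [0.5177, 0.0581, 0.161]
tool_rot: [0.515, 0.487, -0.484, -0.513]
contact_force: [0.5, 1.0, -0.1]
width: 1.004
```

```bash
python3 - <<'E'
from meas import *
look('19',(230,225,380,365),(160,200,220,260)); info(); meas('19'); print(go(.5097,.2595,.15,51.5))
# square top-face angle from both views
for n in ('s','t'):
    c=dict(np.load(f'pics/{n}19.npz'))
    b0=[b for s,ce,b in blobs(lights(c),60) if np.linalg.norm(ce-([418.9,305.8] if n=='s' else [190.2,229.1]))<6]
    if not b0: continue
    g=c['frame'].min(2)*b0[0]; 
    m=(g>np.percentile(g[b0[0]],45)).astype(np.uint8)
    u,h=hullcent(m); P=np.array([ray(c,p,.024)[:2] for p in h[:,0,:].astype(float)],np.float32)*1000
    r=cv2.minAreaRect(P); print(n,r)
E
```

```text
t 45.62 tcp [0.5151 0.0582 0.1576] th 86.7 ydir [-0.001  0.    -1.   ] j [-0.03  0.33 -0.39  0.85 -0.    0.03] w 0.998 F [-0.  -0.9  0.7]
s [ 30  38 624] [474.8 316.7] [0.4875 0.3799] [145. 136. 139.]
s [ 25  26 431] [415.9 318.8] [0.5444 0.2604] [191. 179. 176.]
s [ 24  26 470] [432.1 386.4] [0.6821 0.3353] [185. 116. 136.]
s [ 25  26 494] [471.6 403.5] [0.6856 0.4172] [184. 114. 135.]
t [ 21  19 310] [126.3 159. ] [0.6859 0.42  ] [188. 143. 157.]
t [ 20  19 301] [159.5 160.3] [0.6822 0.3379] [189. 144. 158.]
t [ 30  21 456] [137.5 229.3] [0.5104 0.3896] [142. 140. 142.]
([20.07, 0.76, 1.69], [-0.1, 35.2, -0.0])
```

View pics/x19.png

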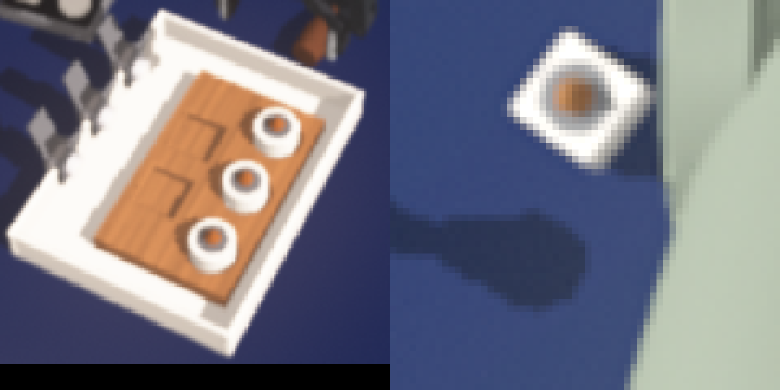

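The square light was knocked from x = 0.51 to about x = 0.544 m; all three rounds are seated. I'll re-measure it from a clearer position.

carry_out:
  steps:
    - {"travel": [0,-1,5],"turn": [0,5,0],"grip": 0}
    - {"travel": [0,-1,10],"turn": [0,15,0],"grip": 0}
    - {"travel": [0,-1,13],"turn": [0,25,0],"grip": 0}
    - {"travel": [0,-1,13],"turn": [0,35,0],"grip": 0}
    - {"travel": [0,-1,13],"turn": [0,35,0],"grip": 0}

```text
time: 46.25
tcp_pos: [0.3842, 0.0656, 0.1668]
tool_rot: [-0.635, -0.308, 0.31, 0.637]
contact_force: [0.8, 0.4, -0.8]
width: 0.999
```

```bash
python3 - <<'E'
from meas import *
look('20',(380,280,460,360),(160,180,220,240)); info(); meas('20')
for n in ('s','t'):
    c=dict(np.load(f'pics/{n}20.npz'))
    g=c['frame'].min(2); x0=proj(c,(.5444,.262,.024)).astype(int); m=np.zeros_like(g); m[x0[1]-18:x0[1]+18,x0[0]-18:x0[0]+18]=1
    for th in(120,150):
        mm=((g>th)&(m>0)).astype(np.uint8)
        u,h=hullcent(mm); P=np.array([ray(c,p,.024)[:2] for p in h[:,0,:].astype(float)],np.float32)*1000
        print(n,th,cv2.minAreaRect(P))
E
```

```text
t 46.35 tcp [0.3851 0.0656 0.1671] th 51.9 ydir [-0.003  0.    -1.   ] j [-0.02  0.1  -0.67  0.81  0.    0.64] w 0.999 F [-0.1 -0.1  0.1]
s [ 30  38 623] [474.8 316.7] [0.4875 0.3799] [144. 135. 138.]
s [ 25  26 431] [415.9 318.8] [0.5444 0.2604] [190. 178. 174.]
s [ 24  26 469] [432.1 386.4] [0.6821 0.3352] [184. 115. 135.]
s [ 24  26 493] [471.5 403.5] [0.6857 0.417 ] [183. 114. 134.]
t [ 21  19 310] [126.3 159. ] [0.6859 0.42  ] [191. 146. 160.]
t [ 20  19 301] [159.5 160.3] [0.6822 0.3379] [192. 147. 161.]
t [ 23  22 308] [189.1 215. ] [0.5446 0.2636] [197. 192. 189.]
t [ 30  22 457] [137.6 229.4] [0.5102 0.3895] [145. 143. 145.]
s 120 ((550.780029296875, 261.2681579589844), (47.05197525024414, 46.68720626831055), 53.00709533691406)
s 150 ((550.055419921875, 261.4250793457031), (45.1790771484375, 44.71357727050781), 53.74748229980469)
t 120 ((543.1346435546875, 261.2861328125), (43.35721969604492, 40.152164459228516), 54.01353454589844)
t 150 ((543.5167846679688, 261.4892883300781), (41.372982025146484, 38.78816604614258), 53.605567932128906)
```

View pics/x20.png

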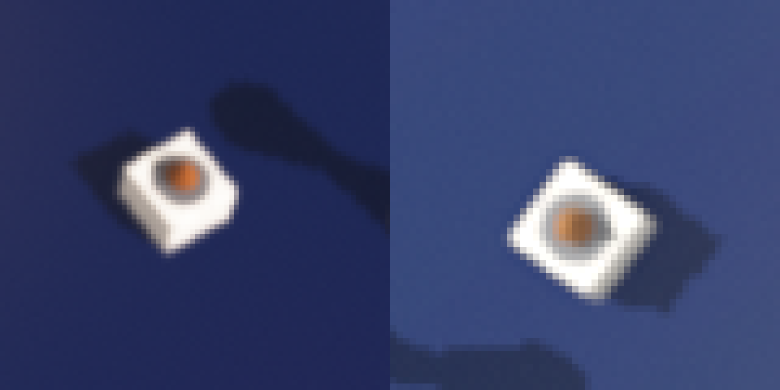

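The square light is now at (0.5445, 0.262), sides at about 52 degrees. Going over it at that jaw angle.

```bash
python3 - <<'E'
from meas import *
print(go(.5445,.2625,.15,52))
E
```

```text
([25.34, 1.66, -0.39], [-0.2, -0.1, -0.1])
```

carry_out:
  steps:
    - {"travel": [5.5,0.4,0],"turn": [0,0,0],"grip": 0}
    - {"travel": [11,0.8,-0.2],"turn": [0,0,0],"grip": 0}
    - {"travel": [17,1.2,-0.3],"turn": [0,0,0],"grip": 0}
    - {"travel": [23,1.6,-0.4],"turn": [0,0,0],"grip": 0}
    - {"travel": [25.3,1.6,-0.4],"turn": [0,0,0],"grip": 0}
    - {"travel": [25.3,1.6,-0.4],"turn": [0,0,0],"grip": 0}
    - {"travel": [25.3,1.6,-0.4],"turn": [0,0,0],"grip": 0}

```text
time: 47.22
tcp_pos: [0.5444, 0.261, 0.1508]
tool_rot: [-0.636, -0.307, 0.31, 0.637]
contact_force: [0.1, -0.8, 0.1]
width: 0.996
```

```bash
python3 - <<'E'
from meas import *
look('21',(360,240,480,360),(160,180,220,240)); info(); meas('21'); print(go(.5445,.2625,.0105,52))
E
```

```text
t 47.33 tcp [0.5445 0.2608 0.1515] th 51.7 ydir [-0.003 -0.    -1.   ] j [ 0.32  0.49 -0.16  0.93  0.    0.99] w 1.0 F [-0.7  0.2  0.2]
s [ 30  38 625] [474.8 316.7] [0.4875 0.3799] [153. 144. 147.]
s [ 25  26 431] [415.9 318.8] [0.5444 0.2604] [197. 186. 182.]
s [ 24  26 471] [432.1 386.4] [0.6821 0.3352] [191. 123. 144.]
s [ 26  26 498] [471.4 403.5] [0.6857 0.417 ] [190. 121. 142.]
t [ 35  32 487] [184.  213.6] [0.5483 0.2761] [104. 104. 107.]
([0.16, 14.1, 0.08], [-0.1, -0.3, -0.1])
```

View pics/x21.png

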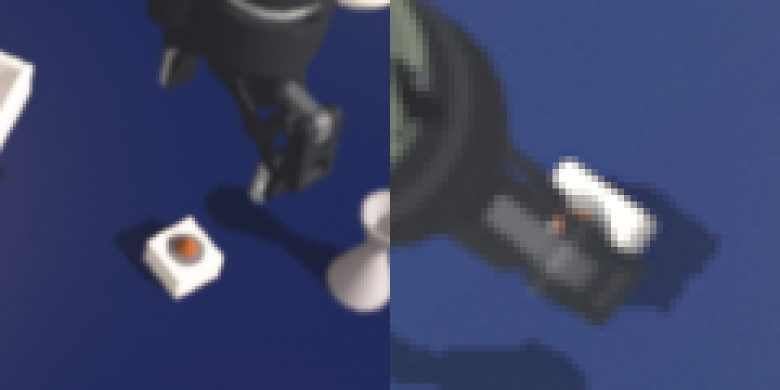

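carry_out:
  steps:
    - {"travel": [0.15,5,0.1],"turn": [0,-0.3,0],"grip": 0}
    - {"travel": [0.15,9,0.1],"turn": [0,-0.3,0],"grip": 0}
    - {"travel": [0.15,12,0.1],"turn": [0,-0.3,0],"grip": 0}
    - {"travel": [0.15,14.05,0.1],"turn": [0,-0.3,0],"grip": 0}
    - {"travel": [0.15,14.05,0.1],"turn": [0,-0.3,0],"grip": 0}
    - {"travel": [0.15,14.05,0.1],"turn": [0,-0.3,0],"grip": 0.4}
    - {"travel": [0.15,14.05,0.1],"turn": [0,-0.3,0],"grip": 0.75}
    - {"travel": [0.15,14.05,0.1],"turn": [0,-0.3,0],"grip": 0.75}
    - {"travel": [0.15,14.05,0.1],"turn": [0,-0.3,0],"grip": 0.75}

```text
time: 48.45
tcp_pos: [0.546, 0.2639, 0.0124]
tool_rot: [-0.635, -0.31, 0.31, 0.636]
contact_force: [-0.9, -0.2, 6.3]
width: 0.413
```

```bash
python3 - <<'E'
from meas import *
info()
E
```

```text
t 48.45 tcp [0.546  0.2639 0.0124] th 52.0 ydir [ 0.     0.001 -1.   ] j [ 0.33  0.65 -0.29  0.63  0.    0.99] w 0.413 F [-0.9 -0.2  6.3]
```

Width of 0.413 (36 mm) means it is gripped square. Lift, turn to the tray's axes and carry.

carry_out:
  steps:
    - {"travel": [0,-1.5,0],"turn": [0,0,0],"grip": 0.75}
    - {"travel": [0,-5,0],"turn": [0,0,0],"grip": 0.75}
    - {"travel": [0,-9,0],"turn": [0,-10,0],"grip": 0.75}
    - {"travel": [0,-9,0],"turn": [0,-20,0],"grip": 0.75}
    - {"travel": [0,-9,0],"turn": [0,-30,0],"grip": 0.75}
    - {"travel": [0,-9,0],"turn": [0,-34.7,0],"grip": 0.75}
    - {"travel": [0,-9,0],"turn": [0,-34.7,0],"grip": 0.75}

```text
time: 49.32
tcp_pos: [0.5453, 0.2636, 0.1019]
tool_rot: [-0.514, -0.485, 0.486, 0.515]
contact_force: [-0.2, 0.7, -1.1]
width: 0.418
```

```bash
python3 - <<'E'
from meas import *
info(); print(go(.5435,-.0070,.10,86.7))
E
```

```text
t 49.33 tcp [0.5453 0.2636 0.1019] th 86.7 ydir [-0.001  0.    -1.   ] j [ 0.33  0.54 -0.21  0.82  0.    0.39] w 0.418 F [-0.2  0.7 -1.1]
([-27.03, 0.18, -1.39], [-0.1, -0.0, 0.0])
```

carry_out:
  steps:
    - {"travel": [-5,0,-0.3],"turn": [0,0,0],"grip": 0.75}
    - {"travel": [-10,0,-0.5],"turn": [0,0,0],"grip": 0.75}
    - {"travel": [-15,0,-0.7],"turn": [0,0,0],"grip": 0.75}
    - {"travel": [-20,0,-1],"turn": [0,0,0],"grip": 0.75}
    - {"travel": [-25,0.2,-1.3],"turn": [0,0,0],"grip": 0.75}
    - {"travel": [-27,0.2,-1.4],"turn": [0,0,0],"grip": 0.75}
    - {"travel": [-27,0.2,-1.4],"turn": [0,0,0],"grip": 0.75}
    - {"travel": [-27,2,-1.4],"turn": [0,0,0],"grip": 0.75}
    - {"travel": [-27,4,-1.4],"turn": [0,0,0],"grip": 0.75}
    - {"travel": [-27,4,-1.4],"turn": [0,0,0],"grip": 0.75}

```text
time: 50.58
tcp_pos: [0.5424, -0.0051, 0.06]
tool_rot: [-0.512, -0.485, 0.487, 0.515]
contact_force: [-0.6, 1.2, -0.2]
width: 0.413
```

```bash
python3 - <<'E'
from meas import *
look('22',(230,225,380,365),(240,135,350,265)); info(); print(go(.5435,-.0070,.034,86.7))
E
```

```text
t 50.67 tcp [ 0.5439 -0.0057  0.0615] th 86.8 ydir [-0.002  0.    -1.   ] j [-0.15  0.49 -0.43  0.66  0.   -0.09] w 0.412 F [ 0.1  0.2 -1.2]
([-0.13, 2.75, 0.03], [-0.1, 0.1, 0.0])
```

View pics/x22.png

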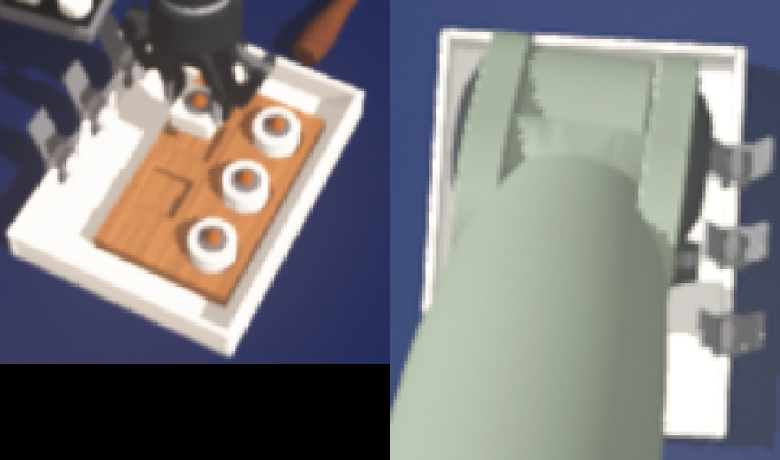

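carry_out:
  steps:
    - {"travel": [-0.13,1.5,0],"turn": [0,0,0],"grip": 0.75}
    - {"travel": [-0.13,2.7,0],"turn": [0,0,0],"grip": 0.75}
    - {"travel": [-0.13,2.7,0],"turn": [0,0,0],"grip": 0.75}

```text
time: 51.05
tcp_pos: [0.5426, -0.0076, 0.0329]
tool_rot: [-0.513, -0.485, 0.486, 0.515]
contact_force: [-0.3, 1.4, -0.1]
width: 0.415
```

```bash
python3 - <<'E'
from meas import *
look('23',(230,225,380,365),(240,135,350,265)); info(); print(go(.5435,-.0070,.0254,86.7))
E
```

```text
t 51.15 tcp [ 0.543  -0.0077  0.0336] th 86.7 ydir [-0.003  0.001 -1.   ] j [-0.15  0.53 -0.45  0.6   0.   -0.09] w 0.414 F [-1.1  1.9 -0.6]
([0.07, 0.82, -0.05], [-0.2, 0.0, 0.1])
```

View pics/x23.png

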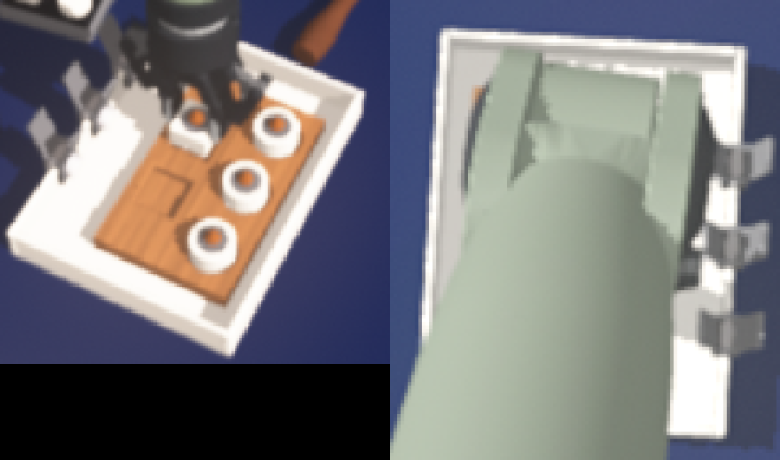

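carry_out:
  steps:
    - {"travel": [0.07,0.3,0],"turn": [0,0,0],"grip": 0.75}
    - {"travel": [0.07,0.6,0],"turn": [0,0,0],"grip": 0.75}
    - {"travel": [0.07,0.6,0],"turn": [0,0,0],"grip": 0.75}

```text
time: 51.52
tcp_pos: [0.5437, -0.0075, 0.028]
tool_rot: [-0.514, -0.485, 0.486, 0.514]
contact_force: [-0.0, 0.6, -0.4]
width: 0.417
```

carry_out:
  steps:
    - {"travel": [0,0.28,0],"turn": [0,0,0],"grip": 0.75}
    - {"travel": [0,0.28,0],"turn": [0,0,0],"grip": 0.75}
    - {"travel": [0,0.28,0],"turn": [0,0,0],"grip": 0.5}
    - {"travel": [0,0.28,0],"turn": [0,0,0],"grip": 0.46}
    - {"travel": [0,0.28,0],"turn": [0,0,0],"grip": 0.46}
    - {"travel": [0,0.28,0],"turn": [0,0,0],"grip": 0.46}
    - {"travel": [0,-4,0],"turn": [0,0,0],"grip": 0.46}
    - {"travel": [0,-9,0],"turn": [0,0,0],"grip": 0.5}
    - {"travel": [0,-13,0],"turn": [0,0,0],"grip": 1}
    - {"travel": [0,-13,0],"turn": [0,0,0],"grip": 1}

```text
time: 52.78
tcp_pos: [0.5465, -0.0078, 0.1616]
tool_rot: [0.516, 0.487, -0.484, -0.513]
contact_force: [-0.4, 0.1, -0.4]
width: 0.08
```

```bash
python3 - <<'E'
from meas import *
look('24',(230,225,380,365),(240,135,350,265)); info(); P=rig(.429,-.1995,3.7)
for x,y in((23.5,23.5),(23.5,-23.5),(-23.5,23.5),(-23.5,-23.5)): print(P(x,y,0))
p=P(23.5,23.5,0); print(go(p[0],p[1],.12,93.7), go(.36,.15,.2,86.7))
E
```

```text
t 52.88 tcp [ 0.5438 -0.0074  0.1581] th 86.7 ydir [-0.001  0.    -1.   ] j [-0.15  0.38 -0.32  0.88 -0.   -0.09] w 0.001 F [ 0.1 -0.2 -0.3]
[np.float64(0.4509345077854517), np.float64(-0.17453247372665928), 0.0]
[np.float64(0.4539675262733407), np.float64(-0.2214345077854517), 0.0]
[np.float64(0.4040324737266593), np.float64(-0.17756549221454831), 0.0]
[np.float64(0.4070654922145483), np.float64(-0.22446752627334074), 0.0]
([-17.22, 3.82, 8.32], [-0.1, -7.0, 0.0]) ([14.66, -4.17, 19.26], [-0.1, 0.0, -0.0])
```

View pics/x24.png

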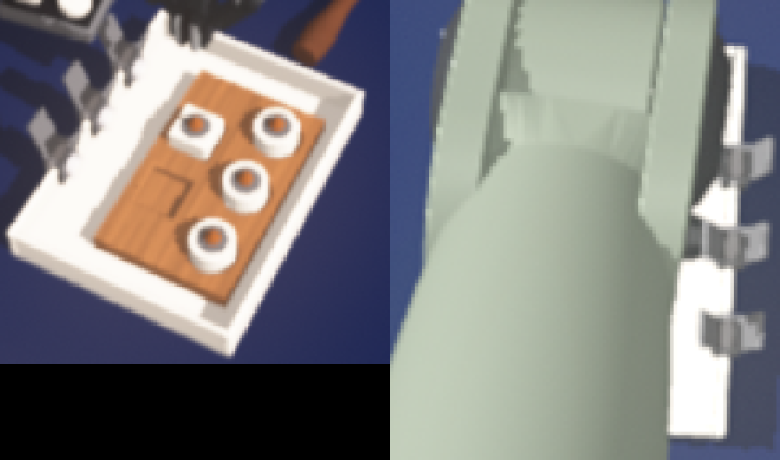

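All four lights look seated (scene crop (195,128), (275,130), (245,185), (212,243)). I'll move over the power key and check both views before pressing.

carry_out:
  steps:
    - {"travel": [0,-2,4],"turn": [0,0,0],"grip": 1}
    - {"travel": [-5,-2,8.3],"turn": [0,-2,0],"grip": 1}
    - {"travel": [-10,-2,8.3],"turn": [0,-4,0],"grip": 1}
    - {"travel": [-15,0,8.3],"turn": [0,-7,0],"grip": 1}
    - {"travel": [-17.2,2,8.3],"turn": [0,-7,0],"grip": 1}
    - {"travel": [-17.2,3.8,8.3],"turn": [0,-7,0],"grip": 1}
    - {"travel": [-17.2,3.8,8.3],"turn": [0,-7,0],"grip": 1}
    - {"travel": [-17.2,3.8,8.3],"turn": [0,-7,0],"grip": 1}

```text
time: 53.88
tcp_pos: [0.4508, -0.1739, 0.1199]
tool_rot: [-0.482, -0.516, 0.517, 0.484]
contact_force: [-0.8, -0.3, -0.4]
width: -0.003
```

```bash
python3 - <<'E'
from meas import *
c,d=look('25',(190,190,380,365),(240,135,390,285)); info(); P=rig(.429,-.1995,3.7)
p=P(23.5,23.5,0); print(go(p[0],p[1],.04,93.7))
# lights in wells: silhouette centroid at z=13+12
for n,cc in(('s',c),('t',d)):
    h=hsv(cc); T=rig(*TRAY)
    board=np.zeros(h.shape[:2],np.uint8); cv2.fillPoly(board,[np.array([proj(cc,T(x,y,22)) for x,y in((-98,-61),(98,-61),(98,61),(-98,61))]).astype(np.int32)],1)
    f=cc['frame'].astype(int); m=(board>0)&(h[...,1]<75)&(h[...,2]>90)
    for s,ce,b in blobs(m,60):
        u,hh=hullcent(b); X=ray(cc,u,.029)[:2]; a=np.radians(3.3); q=np.array([[np.cos(a),-np.sin(a)],[np.sin(a),np.cos(a)]])@(X-np.array(TRAY[:2])); print(n,s[2:],(q*1000).round(1))
E
```

```text
t 53.98 tcp [ 0.4515 -0.1742  0.1206] th 93.8 ydir [-0.001 -0.    -1.   ] j [-0.52  0.32 -0.52  0.73 -0.   -0.59] w 0.001 F [ 0.4 -0.   0.1]
([-0.03, 8.06, 0.04], [-0.1, 0.1, -0.0])
s [ 22  22 285] [-29.7 -34.2]
s [ 18  20 261] [-61.5  30. ]
s [ 19  20 279] [ 2.4 30.2]
s [ 19  21 297] [66.1 30.4]
t [ 19  18 245] [64.3 32.6]
t [ 19  18 244] [ 0.3 32.1]
t [ 18  18 266] [-31.1 -32.1]
t [ 18  18 245] [-63.1  32.3]
```

View pics/x25.png

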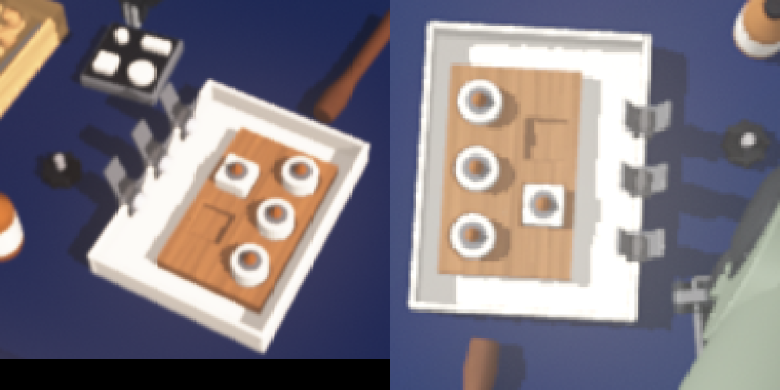

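Both views agree. The lights read (64,32), (0,32), (−63,32) and (−31,−32) mm on the board, each matching a well, and the three lamps stand on the rim. Pressing power.

carry_out:
  steps:
    - {"travel": [0,5,0],"turn": [0,0,0],"grip": 1}
    - {"travel": [0,8,0],"turn": [0,0,0],"grip": 1}
    - {"travel": [0,8,0],"turn": [0,0,0],"grip": 1}
    - {"travel": [0,8,0],"turn": [0,0,0],"grip": 1}

```text
time: 54.48
tcp_pos: [0.452, -0.1747, 0.0415]
tool_rot: [-0.484, -0.516, 0.516, 0.483]
contact_force: [-0.3, 0.4, 0.4]
width: 0.003
```

```bash
python3 - <<'E'
from meas import *
look('26',(220,190,290,250),(340,225,410,295)); info(); P=rig(.429,-.1995,3.7)
p=P(23.5,23.5,0); print(go(p[0],p[1],.026,93.7))
E
```

```text
t 54.58 tcp [ 0.4524 -0.175   0.0419] th 93.7 ydir [ 0.001 -0.001 -1.   ] j [-0.52  0.43 -0.6   0.54 -0.   -0.59] w 0.001 F [-0.2  0.1  0.6]
([0.06, 1.59, 0.14], [0.0, 0.0, -0.1])
```

View pics/x26.png

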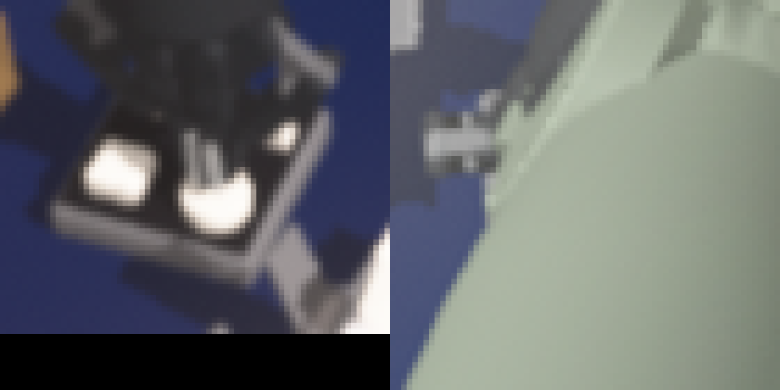

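Fingertips are right over the large round power key (crop (210,190)). I'll press.

carry_out:
  steps:
    - {"travel": [0,0.8,0.1],"turn": [0,0,0],"grip": 1}
    - {"travel": [0,1.2,0.1],"turn": [0,0,0],"grip": 1}
    - {"travel": [0,1.6,0.1],"turn": [0,0,0],"grip": 1}
    - {"travel": [0,1.6,0.1],"turn": [0,0,0],"grip": 1}
    - {"travel": [0,1.6,0.1],"turn": [0,0,0],"grip": 1}

```text
time: 55.2
tcp_pos: [0.4507, -0.1749, 0.0266]
tool_rot: [-0.484, -0.516, 0.516, 0.483]
contact_force: [-5.5, 3.2, 29.1]
width: 0.002
```

```bash
python3 - <<'E'
from meas import *
info()
E
```

```text
t 55.2 tcp [ 0.4507 -0.1749  0.0266] th 93.7 ydir [ 0.    -0.001 -1.   ] j [-0.52  0.46 -0.62  0.5  -0.   -0.59] w 0.002 F [-5.5  3.2 29.1]
```

Bottomed out at z = 26.6 mm. I'll rise and go to the candle key, pressing slightly less.

carry_out:
  steps:
    - {"travel": [0,-1,0],"turn": [0,0,0],"grip": 1}
    - {"travel": [0,-3,0],"turn": [0,0,0],"grip": 1}
    - {"travel": [0,-3,0],"turn": [0,0,0],"grip": 1}

```text
time: 55.58
tcp_pos: [0.4508, -0.1749, 0.055]
tool_rot: [-0.484, -0.516, 0.516, 0.483]
contact_force: [0.6, 0.2, 0.0]
width: -0.001
```

```bash
python3 - <<'E'
from meas import *
info(); P=rig(.429,-.1995,3.7)
p=P(23.5,-23.5,0); print(go(p[0],p[1],.042,93.7))
E
```

```text
t 55.58 tcp [ 0.4508 -0.1749  0.055 ] th 93.7 ydir [ 0.    -0.001 -1.   ] j [-0.52  0.41 -0.59  0.57 -0.   -0.59] w -0.001 F [0.6 0.2 0. ]
([-4.66, 1.3, -0.01], [-0.0, 0.0, -0.1])
```

carry_out:
  steps:
    - {"travel": [-2.5,0,0],"turn": [0,0,0],"grip": 1}
    - {"travel": [-4.65,0,0],"turn": [0,0,0],"grip": 1}
    - {"travel": [-4.65,0,0],"turn": [0,0,0],"grip": 1}
    - {"travel": [-4.65,1.2,0],"turn": [0,0,0],"grip": 1}
    - {"travel": [-4.65,1.2,0],"turn": [0,0,0],"grip": 1}

```text
time: 56.2
tcp_pos: [0.4517, -0.2195, 0.0408]
tool_rot: [-0.482, -0.516, 0.517, 0.485]
contact_force: [-0.0, -0.3, -0.9]
width: 0.003
```

```bash
python3 - <<'E'
from meas import *
look('27',(220,190,290,250),(340,225,410,295)); info(); P=rig(.429,-.1995,3.7)
p=P(23.5,-23.5,0); print(go(p[0],p[1],.0265,93.7))
E
```

```text
t 56.3 tcp [ 0.4525 -0.22    0.0417] th 93.8 ydir [-0.003  0.001 -1.   ] j [-0.6   0.46 -0.55  0.56 -0.   -0.66] w 0.001 F [ 0.3 -0.3 -0.3]
([-0.15, 1.52, -0.14], [-0.2, 0.1, 0.1])
```

View pics/x27.png

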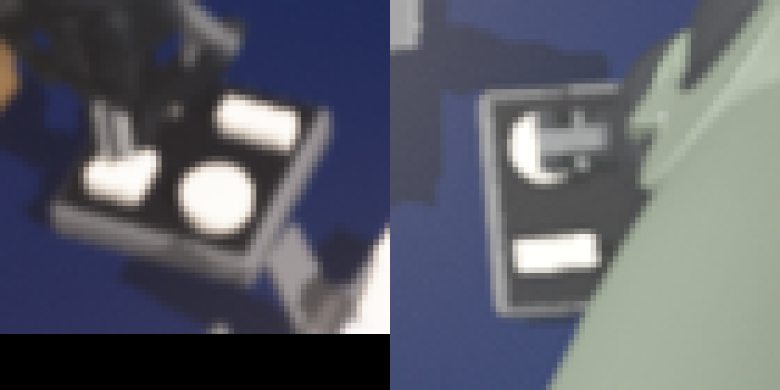

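Scene view: tips are over the square candle key (crop (115,165)). Pressing.

carry_out:
  steps:
    - {"travel": [-0.1,0.8,-0.1],"turn": [0,0,0],"grip": 1}
    - {"travel": [-0.1,1.2,-0.1],"turn": [0,0,0],"grip": 1}
    - {"travel": [-0.1,1.5,-0.1],"turn": [0,0,0],"grip": 1}
    - {"travel": [-0.1,1.5,-0.1],"turn": [0,0,0],"grip": 1}
    - {"travel": [-0.1,1.5,-0.1],"turn": [0,0,0],"grip": 1}

```text
time: 56.92
tcp_pos: [0.4544, -0.2218, 0.0276]
tool_rot: [-0.483, -0.516, 0.516, 0.484]
contact_force: [0.7, 1.2, 3.8]
width: -0.004
```

```bash
python3 - <<'E'
from meas import *
info()
E
```

```text
t 56.92 tcp [ 0.4544 -0.2218  0.0276] th 93.7 ydir [-0.001  0.    -1.   ] j [-0.6   0.48 -0.56  0.53 -0.   -0.66] w -0.004 F [0.7 1.2 3.8]
```

4.4 mm down; I'll go the last bit for certainty, then rise.

carry_out:
  steps:
    - {"travel": [0,0.12,0],"turn": [0,0,0],"grip": 1}
    - {"travel": [0,0.12,0],"turn": [0,0,0],"grip": 1}

```text
time: 57.18
tcp_pos: [0.4544, -0.2218, 0.0269]
tool_rot: [-0.483, -0.516, 0.516, 0.484]
contact_force: [-1.4, 1.7, 11.1]
width: 0.004
```

carry_out:
  steps:
    - {"travel": [0,-1,0],"turn": [0,0,0],"grip": 1}
    - {"travel": [0,-3,0],"turn": [0,0,0],"grip": 1}
    - {"travel": [0,-3,0],"turn": [0,0,0],"grip": 1}

```text
time: 57.55
tcp_pos: [0.4547, -0.2224, 0.0569]
tool_rot: [-0.484, -0.515, 0.516, 0.483]
contact_force: [1.2, -0.4, 0.3]
width: -0.002
```

```bash
python3 - <<'E'
from meas import *
info(); P=rig(.429,-.1995,3.7)
p=P(-23.5,23.5,0); print(go(p[0],p[1],.055,93.7))
E
```

```text
t 57.55 tcp [ 0.4547 -0.2224  0.0569] th 93.7 ydir [-0.    -0.001 -1.   ] j [-0.6   0.44 -0.53  0.6  -0.   -0.66] w -0.002 F [ 1.2 -0.4  0.3]
([4.8, 0.19, 4.76], [-0.0, 0.0, -0.1])
```

carry_out:
  steps:
    - {"travel": [2.5,0,2.5],"turn": [0,0,0],"grip": 1}
    - {"travel": [4.8,0,4.7],"turn": [0,0,0],"grip": 1}
    - {"travel": [4.8,0.2,4.75],"turn": [0,0,0],"grip": 1}
    - {"travel": [4.8,1.3,4.75],"turn": [0,0,0],"grip": 1}
    - {"travel": [4.8,1.3,4.75],"turn": [0,0,0],"grip": 1}

```text
time: 58.18
tcp_pos: [0.4037, -0.1773, 0.0421]
tool_rot: [-0.483, -0.515, 0.516, 0.484]
contact_force: [-1.0, -0.8, 0.0]
width: -0.001
```

```bash
python3 - <<'E'
from meas import *
look('28',(220,190,290,250),(340,225,410,295)); info(); P=rig(.429,-.1995,3.7)
p=P(-23.5,23.5,0); print(go(p[0],p[1],.026,93.7))
E
```

```text
t 58.27 tcp [ 0.4039 -0.1774  0.0427] th 93.7 ydir [-0.002  0.    -1.   ] j [-0.58  0.37 -0.71  0.49 -0.   -0.65] w -0.0 F [ 0.4 -0.4 -1.1]
([-0.02, 1.67, -0.01], [-0.1, 0.0, 0.0])
```

View pics/x28.png

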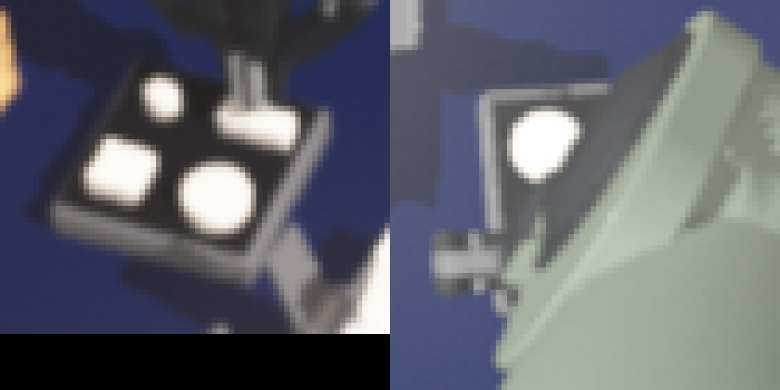

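Tips are over the timer bar (crop (245,110)) and well clear of the small round key at (160,97). Pressing.

carry_out:
  steps:
    - {"travel": [0,0.8,0],"turn": [0,0,0],"grip": 1}
    - {"travel": [0,1.2,0],"turn": [0,0,0],"grip": 1}
    - {"travel": [0,1.6,0],"turn": [0,0,0],"grip": 1}
    - {"travel": [0,1.65,0],"turn": [0,0,0],"grip": 1}
    - {"travel": [0,1.65,0],"turn": [0,0,0],"grip": 1}

```text
time: 58.9
tcp_pos: [0.4036, -0.1771, 0.027]
tool_rot: [-0.483, -0.516, 0.516, 0.484]
contact_force: [-1.6, -0.2, 7.3]
width: -0.002
```

Fully down (27.0 mm, 7.3 N). I'll rise, back away and make a final check.

carry_out:
  steps:
    - {"travel": [0,-1,0],"turn": [0,0,0],"grip": 1}
    - {"travel": [0,-5,0],"turn": [0,0,0],"grip": 1}
    - {"travel": [0,-10,0],"turn": [0,0,0],"grip": 1}
    - {"travel": [0,-15,0],"turn": [0,0,0],"grip": 1}
    - {"travel": [-5,-18,0],"turn": [0,0,0],"grip": 1}
    - {"travel": [-11,-18,0],"turn": [0,0,0],"grip": 1}
    - {"travel": [-15,-18,0],"turn": [0,0,0],"grip": 1}
    - {"travel": [-15,-18,0],"turn": [0,0,0],"grip": 1}
    - {"travel": [-15,-18,0],"turn": [0,0,0],"grip": 1}

```text
time: 60.02
tcp_pos: [0.413, -0.3258, 0.2063]
tool_rot: [-0.482, -0.516, 0.516, 0.485]
contact_force: [-0.7, 0.3, 0.0]
width: 0.003
```

```bash
python3 - <<'E'
from meas import *
look('29',(190,190,380,365),(240,135,430,310)); info()
E
```

```text
t 60.12 tcp [ 0.4133 -0.3253  0.2065] th 93.8 ydir [-0.002  0.001 -1.   ] j [-0.81  0.3  -0.29  0.98 -0.   -0.87] w -0.004 F [-1.1  0.1 -1.1]
```

View pics/x29.png

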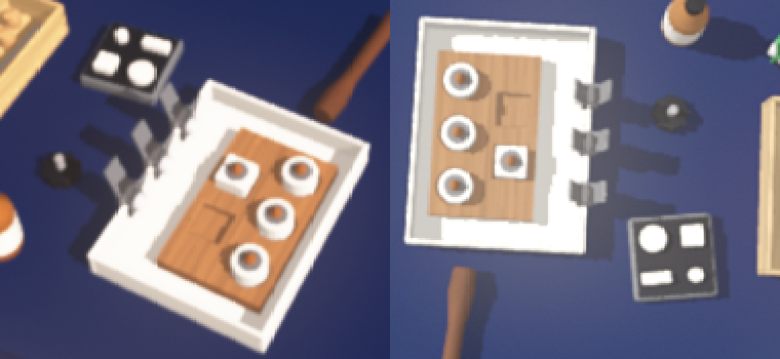

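View pics/s29.png

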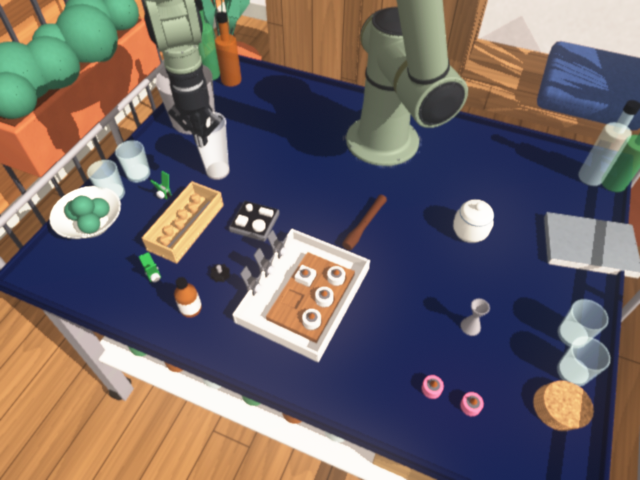

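All lights and lamps are in place, the keys are up, and the bystanders and decoys are where they started. Handing in.

```bash
python3 - <<'E'
from plan import *
print(bot.sign_off()); info()
E
```

```text
the job is handed in; nothing more can be done
None
the job is handed in; nothing more can be done
```

I finished the task and handed it in at about 60 s of the 210 s allowed; the hand-in gives no verdict.

- **Clip lamps:** All three went from the caddy onto the tray's right-hand rim, and each was pressed until its pin met the rim. Two faced the wrong way in the caddy, so I turned them half round on the way.
- **Tealights:** Three round ones and one square one were present, and all four are down in wells of their own shape. The square light was knocked about 35 mm during the run; I found it again and placed it.
- **Keys:** I pressed power, then candle mode, then timer, each right down. The tips stayed clear of the small all-off key.

**Last checks:**
- The top camera showed every light within about 1 mm of its well centre. The scene camera read 2–3 mm off by the same amount for all four, so I took that as camera calibration error.
- The lamps stand upright on the rim. The white lenses could not be seen against the white tray, so their inward facing rests on views before clipping and the turns made.
- The bystanders and the pink and green look-alikes looked unmoved, and all keys were back up with the gripper clear.

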